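Weight down a glued guitar body and start the cure timer

ROBOT

A 6-joint arm with a two-finger parallel gripper is mounted at the origin on the work surface. World frame = base frame: x ahead of the robot, y to its left, z up, the work surface at z = 0. Lengths are in m, angles in rad, forces in N, time in s.
With the tool pointing down it reaches from about 0.25 to 0.725 m from the base axis. Payload 4 kg.
Tool frame: the origin (TCP) lies where the fingers leave the gripper's body, on its centre line; the fingertips stand 73 mm ahead of it and the grasp point (between the pads) lies 54 mm ahead of it (bot.tips_ahead is the z of the fingertips in the tool frame, in m); z points along the fingers, y is the direction in which the jaws open and shut (so a half turn about z gives the same grasp; the last joint's range is limited). The gripper opens to 85 mm and grips with 20 to 120 N. Pads are 22 mm wide; open, the fingers measure 114 mm over their backs; the gripper's body (76 mm by 85 mm) begins 54 mm behind the grasp point. The pads swing forward as they close: fully open they stand 13 mm farther back than shut.
Start: joints at [1.127, 0.241, 0.005, 1.335, 0, 1.571], TCP at [0.215, 0.452, 0.304] pointing down, gripper open.
Joint ranges: [-2.72, 2.72], [-1.05, 1.87], [-1.09, 1.28], [-1.99, 2.15], [-1.42, 1.44], [-3.14, 3.14]. Speed limits (rad/s): [2.79, 2.79, 3.14, 3.14, 3.14, 3.14].

INTERFACE

Orientations are given as a unit quaternion [x, y, z, w].
In Python, from workcell import readout, camera, get_calibration, order, bot gives the robot as it stands.
- The arm moves only by the tool send_rows, never from a script. Its argument "moves" is a list of rows, each a list of 3 entries, a list of its own where there are three numbers: the shift along the tool's x, y, z in mm, then the turn, a rotation vector about the tool's x, y, z in rad, then the finger opening in mm, from 0 to 85.4. In form: [[[dx, dy, dz], [ax, ay, az], grip], ...]. A call has 1 to 12 rows; each row is the pose to reach, as a shift and turn from the pose measured when the call began, along the tool's axes at that moment; what a row does not reach only later rows make up. A row lasts 1/12 s, in which the tool goes at most 41.7 mm and 7.16 degrees, less where a joint would pass 70% of its speed; a pose out of reach is approached as far as the arm can. A call with a gripper value outside its range is refused whole. The fingers move at their own pace and stop on an object; the grip force is fixed at half the most. Time passes only in rows, so rows that repeat a pose let the fingers close. It gives the time, the measured TCP pose, the force and the opening at its end, in the units of the state.
- readout.get_obs(): the state, without advancing time (a new reading comes with each control period).
- camera(name): name is "scene" or "top" or "wrist"; returns the picture (400x640x3 uint8, red, green, blue); there is no depth.
- get_calibration(name): a dict with "fx", "fy", "cx", "cy" (pixels), "R" (3x3) and "t" (3): a world point X has camera coordinates R X + t. Camera axes: x right, y down, z forward; pixel columns grow to the right and rows downward; lengths in m; the calibration is good to about 2 mm. The wrist camera is an equidistant fisheye: a pixel r from the principal point sees the ray r / f radians off the axis. A picture is of the moment at which its call begins: read the wrist's pose just before it. get_calibration takes no time and is no camera call; for the wrist camera it gives the pose at the moment of the call.
- order.job_done(): hands the job in, once; it reports no verdict.
The state is a dict: "clock": time; "joint_pos": joint angles; "joint_vel": joint speeds; "tau": joint torques, N m; "eef_pos": TCP position; "tool_rot": TCP orientation; "ft_force": force on the tool from outside, world axes, zero at the start; "ft_torque": the same for the moment, N m; "grip_width": finger opening in m.
Only numpy, scipy, OpenCV 4.12 (cv2) and the standard library are available. Lean on these libraries where they do the work, as an engineer would, in place of code of your own. Each camera call takes 0.05 s, during which the arm holds its last target. There are 200 camera calls.

TASK

The dark strip in the guitar body has just been glued: lay the plywood clamping board by its handle on the body, centred over the strip and lined up with it, then unhook every clamping weight from the rack by pushing back the hook's sprung keeper with the weight's own bail bar (fingers kept off hook and keeper) and stand all of the weights gently upright on the board, each wholly on it. Then set the cure timer by pressing its keys fully, one at a time: red (clear), yellow (long cure), green (start), leaving the blue key alone. Do not disturb the screwdriver, the glue bottle or the wax jar.

Things in the scene. Friction and masses are not known exactly. Their poses are not given: they have to be found in the camera images.
- guitar: solid maple guitar body without a neck, lying fixed on the bench: outline of two overlapping discs, radius 150 at local x = -75 and radius 122 at local x = +85, 45 thick, flat top. Origin under it on the bench; x runs along its centre line towards the neck end (away from the wide end), z up.
- strip (a point): centre of the dark walnut strip (250 long along the guitar's x, 50 wide) let flush into the body's top face, at the height of that face (45 above the bench); same axes as the guitar.
- board: loose plywood clamping board 370 (its x) x 150 (its y) x 15 thick, 0.55 kg, with a dark wooden handle block in the middle of its top, 36 along x by 26 along y by 37 tall (top 52 above the underside). Origin at the centre of its underside, z up. It starts flat on the bench at the left. Either way round along the strip is right.
- rack: fixed weight rack at the back: a grey rail on two posts with four yellow hooks alike, at y = -180, -60, 60, 180. Origin on the bench below the middle of the row of hook seats; x from the hook noses to the rail (away from the robot), y along the row, z up. Seats at x = 0, 250 high. Rail x 45 to 67, its top 20 above the seats; posts y = +-120, x 55 to 81; foot plate 12 thick, x 0 to 130, y +-140.
- hook0 (a point): seat of the hook at the rack's y = -180 (rack axes); the bail bar rests on it, bar axis 4 above. The hook is 10 wide; from the seat: prong 9 thick below it, tip upright x = -13 to -5, shank x = 27 to 39 up to 41 high. To unhook: push the bar 11 to 14 back (+x) against the keeper, raise it until its axis is 28 or more above the seat, then bring it forward (-x) over the nose.
- nose0 (a point): top of the free end of that hook's nose, 5 behind and 20 above the seat. The nose runs from the tip (x = -13) back over the bar to x = +5, 12 to 20 above the seat, so that a bar cannot go straight up.
- pin0 (a point): hinge pin of that hook's sprung safety keeper, 21 behind and 36 above the seat. The keeper, a folded steel sheet 16 wide that straddles the prong, hangs from it down and forward to just behind the bar. Pushing it back (+x) opens it, up to 0.75 rad, against about 3 N at the bar when shut, 6 N when open; it shuts by itself.
- weight0: clamping weight, about 0.7 kg (0.56 to 0.84): blue iron cylinder 54 in diameter, 40 tall, under a rigid bail of 8 mm round bar: two upright legs at local y = +-22 (52 over the outside) and a cross bar along y, its axis 100 above the underside (window below it 56 high, 36 wide). Origin at the centre of its underside, z up. Starts hanging by its bar in a hook; None if absent.
- weight1: another clamping weight, the same as weight0; hangs in another hook, or None if absent.
- weight2: another clamping weight, the same as weight0; hangs in another hook, or None if absent.
- weight3: another clamping weight, the same as weight0; hangs in another hook, or None if absent.
- timer: fixed dark grey cure timer 130 x 110 x 30 tall (origin under its centre; x away from the robot at yaw 0), with a black display bar along its far edge (x 27 to 57, 40 tall) and four round keys, 24 in diameter: red at (0, +23), yellow (0, -23), green (-43, +23), blue (-43, -23).
- key_red (a joint): red key: 0 up, 0.006 m fully down (4.5 N at the bottom); springs back.
- key_yellow (a joint): yellow key: 0 up, 0.006 m fully down (4.5 N at the bottom); springs back.
- key_green (a joint): green key: 0 up, 0.006 m fully down (4.5 N at the bottom); springs back.
- key_blue (a joint): blue key: 0 up, 0.006 m fully down (4.5 N at the bottom); springs back.
- key_red_top (a point): centre of the top face of the red key; moves with it.
- key_yellow_top (a point): centre of the top face of the yellow key; moves with it.
- key_green_top (a point): centre of the top face of the green key; moves with it.
- key_blue_top (a point): centre of the top face of the blue key; moves with it.
- screwdriver: bystander: screwdriver with a blue handle, lying on the bench near its right front; origin under its middle.
- glue: bystander: white glue bottle, 52 in diameter, 130 tall, standing at the back right; origin under its centre.
- wax: bystander: amber wax jar, 64 in diameter, 45 tall, standing at the back left; origin under its centre.

How it is judged:
On the way, in this order (a step that is already met when the one before it is completed fails the run):
1. the clamping board lies on the guitar body, centred over the strip, let go (x of board in the frame of strip between -0.03 and 0.03 m and y of board in the frame of strip between -0.018 and 0.018 m and z of board in the frame of strip between -0.004 and 0.006 m and angle between the x axis of board and the x axis of guitar, either way round below 0.1 rad and linear speed of board below 0.02 m/s and contact force between the fingers and board below 0.3 N), for 0.3 s.
2. every weight stands upright on the board, let go (x of weight0 in the frame of board between -0.16 and 0.16 m and y of weight0 in the frame of board between -0.05 and 0.05 m and z of weight0 in the frame of board between 0.01 and 0.021 m and angle between each of weight0, weight1, weight2, weight3's own z axis and vertical below 0.1 rad and linear speed of each of weight0, weight1, weight2, weight3 below 0.02 m/s and x of weight1 in the frame of board between -0.16 and 0.16 m and y of weight1 in the frame of board between -0.05 and 0.05 m and z of weight1 in the frame of board between 0.01 and 0.021 m and x of weight2 in the frame of board between -0.16 and 0.16 m and y of weight2 in the frame of board between -0.05 and 0.05 m and z of weight2 in the frame of board between 0.01 and 0.021 m and x of weight3 in the frame of board between -0.16 and 0.16 m and y of weight3 in the frame of board between -0.05 and 0.05 m and z of weight3 in the frame of board between 0.01 and 0.021 m and contact force between the fingers and weight0 below 0.3 N and contact force between the fingers and weight1 below 0.3 N and contact force between the fingers and weight2 below 0.3 N and contact force between the fingers and weight3 below 0.3 N), for 0.3 s.
3. the red key is pressed fully down (value of joint key_red above 0.0042 m), for 0.05 s.
4. the yellow key is pressed fully down (value of joint key_yellow above 0.0042 m), for 0.05 s.
5. the green key is pressed fully down (value of joint key_green above 0.0042 m), for 0.05 s.
At the end, for the whole second after the job is handed in: The board lies flat on the guitar body over the strip (within 30 mm along it, 18 mm across it, 0.1 rad in line), every weight present stands upright and at rest on the board, wholly on it (centre within 50 mm of its centre line and 160 mm of its middle), let go, and all keys are up (all of step 2 and x of board in the frame of strip between -0.03 and 0.03 m and y of board in the frame of strip between -0.018 and 0.018 m and z of board in the frame of strip between -0.004 and 0.006 m and angle between the x axis of board and the x axis of guitar, either way round below 0.1 rad and linear speed of board below 0.02 m/s and value of joint each of key_red, key_yellow, key_green, key_blue below 0.0015 m); the robot touches nothing.
It fails at once if the fingers press on a keeper or hook of the rack (above 4 N) (contact force between the fingers and rack above 4 N).
It fails at once if a weight is dropped on to the board (faster than 0.35 m/s in the last 30 mm) ((z of weight0 in the frame of board between 0.024 and 0.045 m and x of weight0 in the frame of board between -0.185 and 0.185 m and y of weight0 in the frame of board between -0.075 and 0.075 m and linear speed of weight0 above 0.35 m/s) or (z of weight1 in the frame of board between 0.024 and 0.045 m and x of weight1 in the frame of board between -0.185 and 0.185 m and y of weight1 in the frame of board between -0.075 and 0.075 m and linear speed of weight1 above 0.35 m/s) or (z of weight2 in the frame of board between 0.024 and 0.045 m and x of weight2 in the frame of board between -0.185 and 0.185 m and y of weight2 in the frame of board between -0.075 and 0.075 m and linear speed of weight2 above 0.35 m/s) or (z of weight3 in the frame of board between 0.024 and 0.045 m and x of weight3 in the frame of board between -0.185 and 0.185 m and y of weight3 in the frame of board between -0.075 and 0.075 m and linear speed of weight3 above 0.35 m/s)).
It fails at once if the blue key is pressed (value of joint key_blue above 0.003 m).
It fails at once if two keys are down at once (value of joint each of key_red, key_yellow above 0.0042 m or value of joint each of key_red, key_green above 0.0042 m or value of joint each of key_yellow, key_green above 0.0042 m).
It fails at once if a bystander is moved more than 30 mm (distance of any of screwdriver, glue, wax from where it was at the start of the episode above 0.03 m).
Of weight0, weight1, weight2, weight3 only 3 to 4 are there at a start; the rules pass over those that are not, and their reading is None.
At some moment in a run one of board, weight0, weight1, weight2, weight3 may be knocked a few centimetres aside while the robot is not near it.
It also fails if it takes over 210 s, if anything falls off the work surface, if the arm or the gripper's body presses on something with over 40 N, if the wrist force passes 120 N, or if a joint passes its speed limit or range.

## Working session

There is one attempt and no reset: what is moved stays moved. The work goes in short steps, Python scripts to look and compute and a tool call to move; the robot and the scene stay as the last step left them, time stands still between calls to the robot, and variables do not carry over. Pictures are saved under pics/ and viewed, about 12 in all and at most 16, crops included, and the job is handed in when it is done.

Besides the shell and the picture viewer there is one more tool, called after "Request:" as a command line: name --argument value ..., lists and objects as JSON in quotes. send_rows: Moves the arm, as the interface text tells. Its arguments: {"type":"object","properties":{"moves":{"type":"array","items":{"type":"array"}}},"required":["moves"]}

```bash
ls; mkdir -p pics
python3 - <<'E'
from workcell import readout,camera,get_calibration,bot
import cv2,numpy as np
print(readout.get_obs())
for n in ("scene","top"):
    cv2.imwrite(f"pics/{n}0.png",camera(n)[:,:,::-1]); print(n,get_calibration(n))
E
```

```text
pics
{'clock': 0.0, 'joint_pos': array([1.12697319e+00, 2.41406094e-01, 3.75252184e-03, 1.33519861e+00,
       1.49320638e-05, 1.57079320e+00]), 'joint_vel': array([ 0.00029853, -0.00135269,  0.00225865, -0.00061472, -0.00057985,
        0.00319515]), 'tau': array([-7.80518676e-04, -3.72320580e+01,  2.52406186e+01,  1.69835048e-02,
       -1.04848871e-04, -7.84161728e-06]), 'eef_pos': array([0.21449329, 0.4511365 , 0.30302704]), 'tool_rot': array([ 2.20093082e-01,  9.75478333e-01, -1.00107753e-03, -2.33525919e-04]), 'ft_force': array([-0.25482713,  0.43721534,  0.31920695]), 'ft_torque': array([ 0.04200284, -0.04167729, -0.0414921 ]), 'grip_width': 0.08538738919709016}
scene {'fx': 433.34979739851525, 'fy': 433.34979739851525, 'cx': 326.0452075317491, 'cy': 199.86212481409035, 'R': array([[ 0.08382683,  0.99640821,  0.0119894 ],
       [ 0.66626016, -0.04709676, -0.74423067],
       [-0.74099289,  0.07037456, -0.66781507]]), 't': array([-0.02690054, -0.20999544,  1.63962988])}
top {'fx': 402.4080432749019, 'fy': 402.4080432749019, 'cx': 322.176196193278, 'cy': 197.4970039075141, 'R': array([[ 0.02836429, -0.99953035, -0.01159955],
       [-0.9916066 , -0.02667127, -0.12651087],
       [ 0.12614208,  0.01509058, -0.9918974 ]]), 't': array([-0.01951348,  0.51836575,  1.41320382])}
```

View pics/scene0.png

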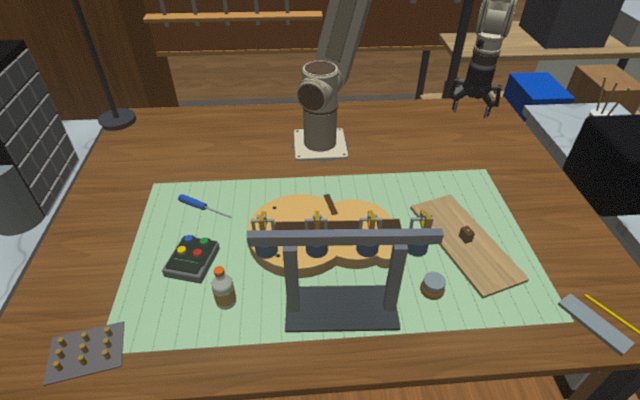

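View pics/top0.png

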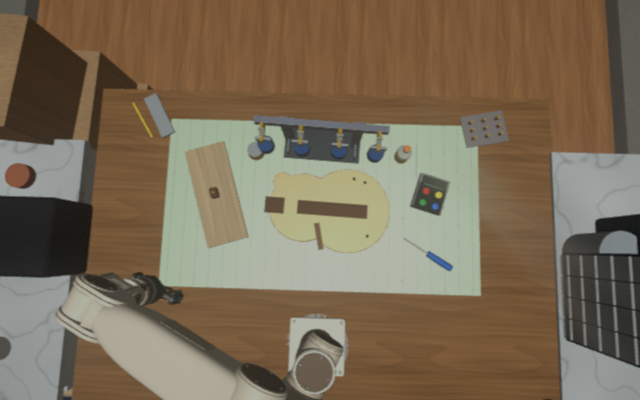

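Both views show four weights in four hooks. In the top view the strip runs from about (297,207) to (367,211), the board is centred near (216,194) with its handle at (214,193), and the timer is at (430,195). The neck pocket at (275,205) and a dark piece at (318,236) are not the strip.

```bash
cat > h.py <<'E'
import numpy as np,cv2
from scipy.spatial.transform import Rotation as Rn
from workcell import readout,camera,get_calibration,bot
def ray(cal,uv):
    uv=np.atleast_2d(np.asarray(uv,float)); x=(uv[:,0]-cal['cx'])/cal['fx']; y=(uv[:,1]-cal['cy'])/cal['fy']
    R=np.array(cal['R']); t=np.array(cal['t'])
    if cal.get('fish'):
        r=np.hypot(x,y)+1e-12; d=np.c_[np.sin(r)*x/r,np.sin(r)*y/r,np.cos(r)]
    else: d=np.c_[x,y,np.ones_like(x)]
    return -R.T@t, d@R
def plane(cal,uv,z):
    o,d=ray(cal,uv); return o+d*((z-o[2])/d[:,2])[:,None]
def proj(cal,X):
    c=np.atleast_2d(X)@np.array(cal['R']).T+cal['t']
    if cal.get('fish'):
        r=np.hypot(c[:,0],c[:,1])+1e-12; th=np.arctan2(r,c[:,2]); n=c[:,:2]/r[:,None]*th[:,None]
    else: n=c[:,:2]/c[:,2:]
    return n*[cal['fx'],cal['fy']]+[cal['cx'],cal['cy']]
def shot(n,name=None):
    cal=dict(get_calibration(n)); cal['fish']=(n=='wrist'); im=camera(n)[:,:,::-1].copy()
    if name: cv2.imwrite(f'pics/{name}.png',im)
    return cal,im
def blobs(mask,amin=15):
    n,l,s,c=cv2.connectedComponentsWithStats(mask.astype(np.uint8)); return [(c[i],s[i],l==i) for i in range(1,n) if s[i,4]>=amin]
def hsv(im): return cv2.cvtColor(im,cv2.COLOR_BGR2HSV).astype(int)
def go(pos,zdir=None,yaw=None,R=None):
    "tool-frame shift (mm) and rotvec to reach TCP pos"
    o=readout.get_obs(); R0=Rn.from_quat(o['tool_rot']); 
    if R is None: R=down(yaw)
    print('shift',np.round(R0.inv().apply(np.array(pos)-o['eef_pos'])*1000,1),'turn',np.round((R0.inv()*R).as_rotvec(),3))
def down(yaw):
    "tool z down, jaw (tool y) axis at yaw from world x"
    y=np.array([np.cos(yaw),np.sin(yaw),0]); z=np.array([0,0,-1.]); return Rn.from_matrix(np.c_[np.cross(y,z),y,z])
E
python3 - <<'E'
from h import *
cal=dict(get_calibration('top')); im=cv2.imread('pics/top0.png'); H=hsv(im)
def rect(m,z):
    p=plane(cal,np.argwhere(m)[:,::-1],z)[:,:2].astype(np.float32)
    (c,s,a)=cv2.minAreaRect(p); return np.round(c,4),np.round(s,3),round(a,1),np.round(p.mean(0),4)
dark=(H[...,2]<120)&(H[...,0]<20)
roi=np.zeros_like(dark); roi[165:255,255:400]=1
for c,s,m in blobs(dark&roi,20): print('dark',c,s,rect(m,.045))
roi=np.zeros_like(dark); roi[130:255,175:255]=1
bd=(H[...,0]<22)&(H[...,1]>60)&roi
for c,s,m in blobs(bd,200): print('board',c,s,rect(m,.015))
for c,s,m in blobs(dark&roi,10): print('handle',c,s,rect(m,.045))
roi[:]=0; roi[170:220,405:455]=1
sat=(H[...,1]>130)&(H[...,2]>60)&roi
for c,s,m in blobs(sat,8): print('key',c,s,im[m].mean(0).round(),rect(m,.036))
roi[:]=0; roi[130:165,250:390]=1
blue=(H[...,0]>100)&(H[...,0]<125)&(H[...,1]>120)&roi
for c,s,m in blobs(blue,8): print('wt',c,s,rect(m,.194))
yel=(H[...,0]>15)&(H[...,0]<28)&(H[...,1]>150)
roi[110:165]=0; roi[110:165,250:390]=1
for c,s,m in blobs(yel&roi,4): print('hook',c,s,rect(m,.27))
v=cv2.resize(im[105:265,240:460],None,fx=3.6,fy=3.6,interpolation=2); cv2.imwrite('pics/topc.png',v)
s=cv2.imread('pics/scene0.png');cv2.imwrite('pics/scenec.png',cv2.resize(s[195:345,230:450],None,fx=3.6,fy=3.6,interpolation=2))
E
```

```text
dark [274.18217054 204.40310078] [265 197  19  16 258] (array([0.4878, 0.1649]), array([0.063, 0.051]), 86.4, array([0.4878, 0.1647], dtype=float32))
dark [331.78436019 208.88388626] [298 201  69  17 844] (array([ 0.4773, -0.0406]), array([0.243, 0.044]), 87.2, array([ 0.4774, -0.0405], dtype=float32))
dark [318.1369863  234.98630137] [315 224   7  24  73] (array([0.3822, 0.005 ]), array([0.083, 0.011]), 11.2, array([0.3838, 0.0051], dtype=float32))
board [215.8338438  194.33180194] [ 186  142   61  105 3918] (array([0.5259, 0.3849]), array([0.365, 0.146]), 17.4, array([0.5231, 0.384 ], dtype=float32))
handle [213.5862069  192.40229885] [209 187  11  12  87] (array([0.5243, 0.383 ]), array([0.04 , 0.032]), 17.3, array([0.5251, 0.3838], dtype=float32))
key [425.70588235 190.5       ] [423 188   7   6  34] [ 61.  72. 157.] (array([ 0.5536, -0.3763]), array([0.018, 0.022]), 1.5, array([ 0.5535, -0.3753], dtype=float32))
key [438.36666667 194.63333333] [436 192   6   6  30] [ 79. 167. 170.] (array([ 0.5402, -0.4209]), array([0.018, 0.018]), 89.6, array([ 0.5398, -0.4204], dtype=float32))
[... 1048 characters left out ...]
] [379 133   2   3   5] (array([ 0.6888, -0.1783]), array([0.006, 0.003]), 0.6, array([ 0.6894, -0.178 ], dtype=float32))
hook [261.         138.33333333] [260 136   3   5   9] (array([0.6671, 0.1837]), array([0.013, 0.006]), 2.7, array([0.6661, 0.1837], dtype=float32))
hook [299.75 141.75] [299 139   2   6   8] (array([0.6591, 0.0654]), array([0.016, 0.003]), 2.0, array([0.6583, 0.0646], dtype=float32))
hook [338.71428571 144.42857143] [338 142   2   5   7] (array([ 0.6543, -0.0539]), array([0.013, 0.003]), 1.3, array([ 0.653 , -0.0546], dtype=float32))
hook [377.8 147. ] [377 145   2   5   5] (array([ 0.6477, -0.1738]), array([0.002, 0.013]), 77.0, array([ 0.6479, -0.1736], dtype=float32))
```

View pics/scenec.png

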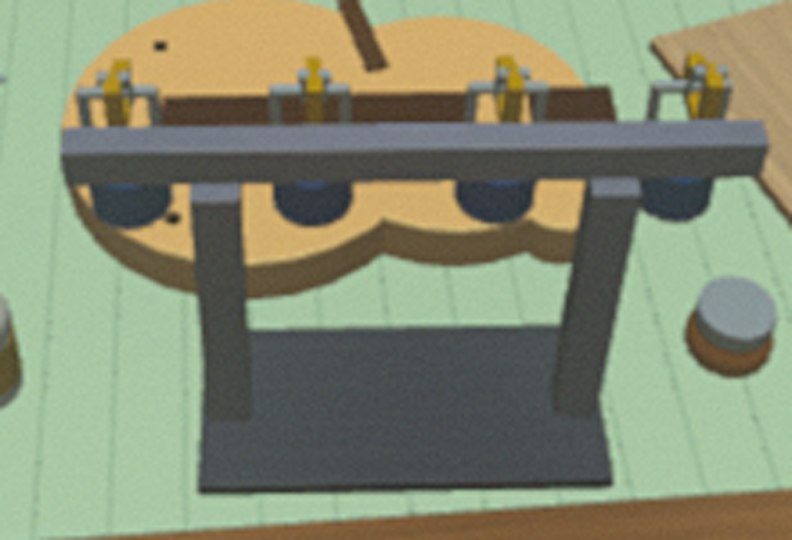

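View pics/topc.png

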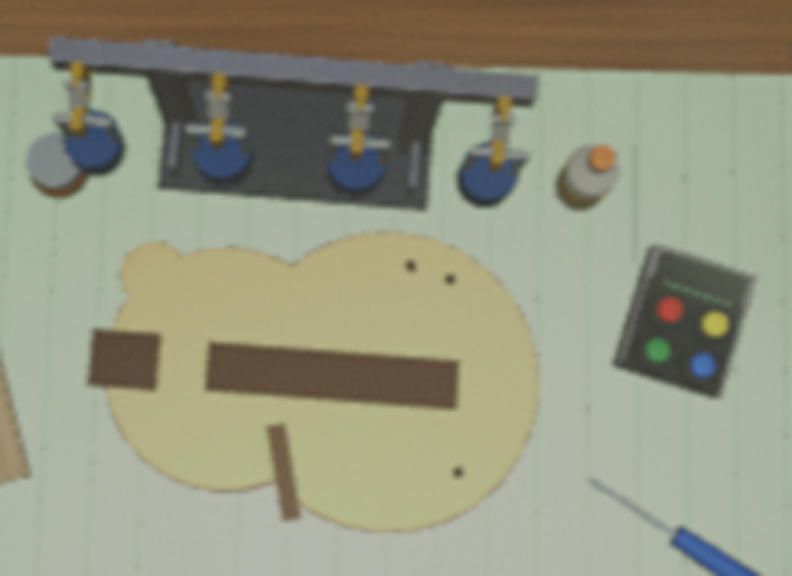

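The scene crop confirms four hooks, each with a weight, and the leftmost bail is yawed on its hook. The top crop shows the strip lying nearly along world y and the timer turned about 15°. I'll start with the board.

Run:
```python
from h import *
go([0.525,0.384,0.22],yaw=np.radians(17.4))
# height of the small dark piece on the guitar: end nearest rack, both views
ct,cs=get_calibration('top'),get_calibration('scene')
S=hsv(cv2.imread('pics/scene0.png')); m=(S[...,2]<120)&(S[...,0]<20); roi=np.zeros_like(m); roi[190:216,318:342]=1
for c,s,_ in blobs(m&roi,8): print(c,s,'on z.045',plane(cs,c,.045).round(3))
print('top on .045',plane(ct,[[318.1,235]],.045).round(3))
```

```text
shift [-309.3   72.8   83. ] turn [-0.002  0.001  0.823]
[330.30693069 204.46534653] [325 195  12  20 101] on z.045 [[0.387 0.007 0.045]]
top on .045 [[0.384 0.005 0.045]]
```

Request:
send_rows --moves '[[[-309, 73, 83], [0, 0, 0.823], 85], [[-309, 73, 83], [0, 0, 0.823], 85], [[-309, 73, 83], [0, 0, 0.823], 85], [[-309, 73, 83], [0, 0, 0.823], 85], [[-309, 73, 83], [0, 0, 0.823], 85], [[-309, 73, 83], [0, 0, 0.823], 85], [[-309, 73, 83], [0, 0, 0.823], 85], [[-309, 73, 83], [0, 0, 0.823], 85], [[-309, 73, 83], [0, 0, 0.823], 85], [[-309, 73, 83], [0, 0, 0.823], 85], [[-309, 73, 83], [0, 0, 0.823], 85], [[-309, 73, 83], [0, 0, 0.823], 85]]'

```text
clock: 1.1
eef_pos: [0.5237, 0.3848, 0.2203]
tool_rot: [0.591, 0.806, -0.001, -0.0]
ft_force: [0.4, 0.9, 1.1]
grip_width: 0.0852
```

Run:
```python
from h import *
o=readout.get_obs(); print(o['eef_pos'],o['joint_pos'].round(2))
cal,im=shot('wrist','w1'); print(cal, -cal['R'].T@cal['t'])
print(proj(cal,[.524,.383,.052]))
H=hsv(im); d=(H[...,2]<110)&(H[...,0]<20)
for c,s,m in blobs(d,300): print(c,s,plane(cal,c,.05).round(4))
```

```text
[0.5237461  0.38478227 0.22032268] [ 0.63  0.58  0.31  1.29 -0.    1.9 ]
{'fx': 309.70691628693146, 'fy': 309.70691628693146, 'cx': 317.33603620908156, 'cy': 204.6811348317584, 'R': array([[ 0.95382237,  0.30036124, -0.00245206],
       [ 0.29062378, -0.92077596,  0.26021039],
       [ 0.07589932, -0.24890711, -0.96554883]]), 't': array([-0.61550005,  0.18901488,  0.35310861]), 'fish': True} [0.50534479 0.44680396 0.29025073]
[[316.35152562 207.40509233]]
[ 29.95016169 175.09958151] [    0     0    85   400 21028] [[0.2059 0.3205 0.05  ]]
[562.62120206 166.69372959] [  358     0   282   400 36138] [[0.7442 0.4952 0.05  ]]
[322.87232743 200.92302993] [ 301  182   45   39 1637] [[0.5275 0.3892 0.05  ]]
[101.87588652 383.95035461] [ 83 359  48  41 564] [[0.3068 0.0334 0.05  ]]
```

View pics/w1.png

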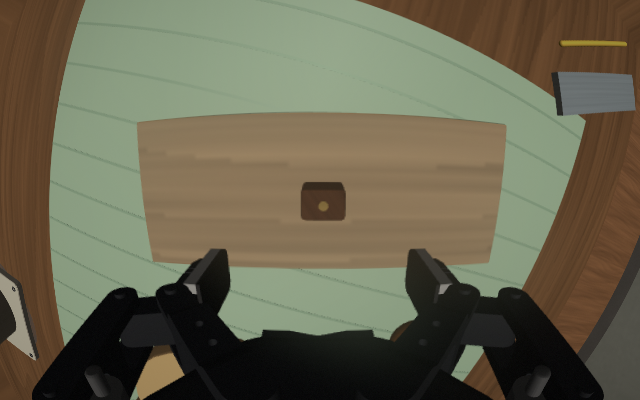

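The wrist view shows the handle at (323,206), centred between the jaws and square to them, within 2 mm of the estimate. I'll go down and grip it.

Request:
send_rows --moves '[[[-1, 2, 40], [0, 0, 0], 85], [[-1, 2, 75], [0, 0, 0], 85], [[-1, 2, 100], [0, 0, 0], 85], [[-1, 2, 118], [0, 0, 0], 80], [[-1, 2, 126], [0, 0, 0], 70], [[-1, 2, 126], [0, 0, 0], 30], [[-1, 2, 126], [0, 0, 0], 20], [[-1, 2, 126], [0, 0, 0], 20], [[-1, 2, 126], [0, 0, 0], 20], [[-1, 2, 126], [0, 0, 0], 20], [[-1, 2, 126], [0, 0, 0], 20], [[-1, 2, 126], [0, 0, 0], 20]]'

```text
clock: 2.15
eef_pos: [0.5269, 0.3858, 0.0974]
tool_rot: [0.591, 0.807, 0.002, 0.001]
ft_force: [-0.5, 1.3, 6.9]
grip_width: 0.0347
```

Run:
```python
from h import *
go([0.526,0.384,0.20],yaw=np.radians(17.4))
go([0.42,0.33,0.20],yaw=np.radians(17.4))
go([0.42,0.33,0.20],yaw=np.radians(87.2))
go([0.4775,-0.0405,0.20],yaw=np.radians(87.2))
```

```text
shift [  -1.3   -1.  -102.6] turn [ 0.004 -0.001  0.002]
shift [ -20.8 -118.4 -103. ] turn [ 0.004 -0.001  0.002]
shift [ -20.8 -118.4 -103. ] turn [ 4.000e-03  1.000e-03 -1.216e+00]
shift [-391.4 -175.2 -103.7] turn [ 4.000e-03  1.000e-03 -1.216e+00]
```

Request:
send_rows --moves '[[[0, 0, -15], [0, 0, 0], 20], [[0, 0, -40], [0, 0, 0], 20], [[0, -5, -70], [0, 0, 0], 20], [[-5, -25, -95], [0, 0, -0.02], 20], [[-10, -55, -103], [0, 0, -0.08], 20], [[-15, -80, -103], [0, 0, -0.16], 20], [[-20, -100, -103], [0, 0, -0.26], 20], [[-21, -110, -103], [0, 0, -0.36], 20], [[-21, -118, -103], [0, 0, -0.46], 20], [[-21, -118, -103], [0, 0, -0.56], 20], [[-21, -118, -103], [0, 0, -0.66], 20], [[-21, -118, -103], [0, 0, -0.7], 20]]'

```text
clock: 3.15
eef_pos: [0.4195, 0.3291, 0.1993]
tool_rot: [0.277, 0.961, 0.001, 0.001]
ft_force: [0.7, 0.3, -5.6]
grip_width: 0.0354
```

Run:
```python
from h import *
go([0.42,0.28,0.20],yaw=np.radians(87.2))
go([0.4775,-0.0405,0.20],yaw=np.radians(87.2))
```

```text
shift [-26.5 -41.4  -0.7] turn [ 0.001  0.001 -0.512]
shift [-245.7 -282.2   -0.9] turn [ 0.001  0.001 -0.512]
```

Request:
send_rows --moves '[[[-10, -15, -1], [0, 0, -0.08], 20], [[-26, -41, -1], [0, 0, -0.17], 20], [[-45, -65, -1], [0, 0, -0.27], 20], [[-70, -90, -1], [0, 0, -0.36], 20], [[-95, -118, -1], [0, 0, -0.44], 20], [[-122, -148, -1], [0, 0, -0.5], 20], [[-148, -178, -1], [0, 0, -0.512], 20], [[-175, -206, -1], [0, 0, -0.512], 20], [[-202, -236, -1], [0, 0, -0.512], 20], [[-225, -262, -1], [0, 0, -0.512], 20], [[-240, -277, -1], [0, 0, -0.512], 20], [[-246, -282, -1], [0, 0, -0.512], 20]]'

```text
clock: 4.15
eef_pos: [0.4775, -0.0439, 0.1996]
tool_rot: [0.027, 1.0, -0.0, 0.0]
ft_force: [-0.3, 0.2, -6.0]
grip_width: 0.0348
```

Run:
```python
from h import *
cal,im=shot('top'); H=hsv(im)
o=readout.get_obs(); print(o['eef_pos'])
go([0.4775,-0.0405,0.143],yaw=np.radians(87.2))
cv2.imwrite('pics/topc2.png',cv2.resize(im[105:265,240:400],None,fx=3.6,fy=3.6,interpolation=2))
```

```text
[ 0.47787872 -0.04360472  0.19963249]
shift [ 0.6  3.1 56.6] turn [-0.001  0.001 -0.004]
```

View pics/topc2.png

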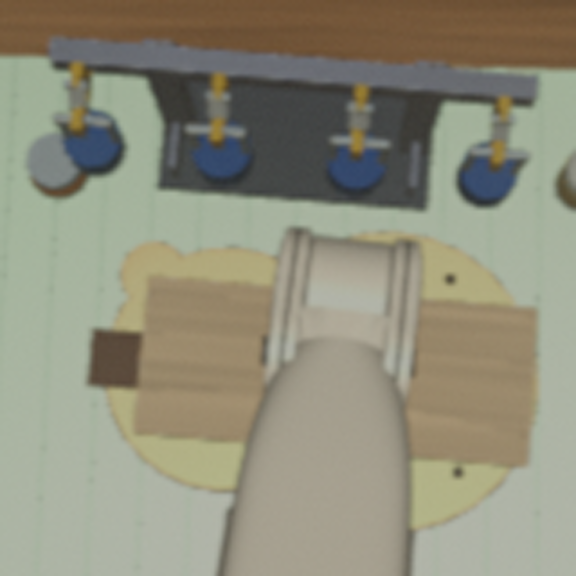

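The board hangs level over the body, in line with the strip (slopes 4.6° against 4.1°). I'll lower it.

Request:
send_rows --moves '[[[1, 3, 15], [0, 0, 0.004], 20], [[1, 3, 32], [0, 0, 0.004], 20], [[1, 3, 45], [0, 0, 0.004], 20], [[1, 3, 53], [0, 0, 0.004], 20], [[1, 3, 57], [0, 0, 0.004], 20], [[1, 3, 58], [0, 0, 0.004], 20], [[1, 3, 58], [0, 0, 0.004], 20], [[1, 3, 58], [0, 0, 0.004], 45], [[1, 3, 58], [0, 0, 0.004], 60], [[1, 3, 58], [0, 0, 0.004], 70], [[1, 3, 58], [0, 0, 0.004], 85], [[1, 3, 58], [0, 0, 0.004], 85]]'

```text
clock: 5.2
eef_pos: [0.4776, -0.0406, 0.142]
tool_rot: [0.029, 1.0, -0.0, 0.001]
ft_force: [-0.7, 0.0, -1.2]
grip_width: 0.0851
```

Request:
send_rows --moves '[[[0, 0, -15], [0, 0, 0], 85], [[0, 0, -40], [0, 0, 0], 85], [[20, 0, -80], [0, 0, 0], 85], [[60, 0, -120], [0, 0, 0], 85], [[100, 0, -160], [0, 0, 0], 85], [[140, 0, -200], [0, 0, 0], 85], [[170, 0, -240], [0, 0, 0], 85], [[190, 0, -260], [0, 0, 0], 85], [[190, 0, -260], [0, 0, 0], 85], [[190, 0, -260], [0, 0, 0], 85]]'

```text
clock: 6.03
eef_pos: [0.2851, -0.0294, 0.4075]
tool_rot: [0.029, 1.0, -0.001, 0.006]
ft_force: [0.9, 0.3, -0.4]
grip_width: 0.0851
```

Run:
```python
from h import *
print(readout.get_obs()['eef_pos'],readout.get_obs()['joint_pos'].round(2))
cal,im=shot('top'); H=hsv(im); cv2.imwrite('pics/t3.png',im)
for ch in ((60,125),):
  m=(H[...,0]<16)&(H[...,1]>60)&(H[...,2]>110)
  roi=np.zeros_like(m);roi[170:260,265:400]=1
  for c,s,b in blobs(m&roi,300):
    p=plane(cal,np.argwhere(b)[:,::-1],.06)[:,:2].astype(np.float32); print(s,cv2.minAreaRect(p))
cal,im=shot('wrist','w3')
```

```text
[ 0.28505432 -0.02936948  0.40753869] [-0.1  -0.22 -0.2   1.58 -0.   -0.04]
```

View pics/w3.png

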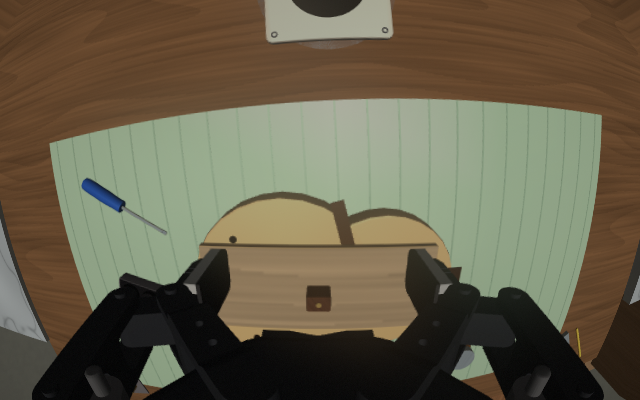

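The wrist view from the robot side shows the board flat on the body, its edges running along the strip line, with the handle at (318,299). I'll check the numbers and plan the first weight.

Run:
```python
from h import *
cal=dict(get_calibration('top')); im=cv2.imread('pics/t3.png'); H=hsv(im)
print('board/guitar hsv',H[200,290],H[180,300],H[215,380], H[240,350])
m=(H[...,2]<110)&(H[...,0]<20); roi=np.zeros_like(m);roi[190:230,310:355]=1
for c,s,b in blobs(m&roi,20): print('handle',s,plane(cal,c,.09))
m=(H[...,0]<20)&(H[...,2]>110); 
roi[:]=0; roi[170:255,268:400]=1
for c,s,b in blobs(m&roi,300):
    p=plane(cal,np.argwhere(b)[:,::-1],.06)[:,:2].astype(np.float32); print(s,cv2.minAreaRect(p))
# bar ends/bail: grey pixels near hooks in top view
crop=im[118:166,248:392]; cv2.imwrite('pics/rack.png',cv2.resize(crop,None,fx=5.5,fy=5.5,interpolation=cv2.INTER_CUBIC))
```

```text
board/guitar hsv [ 19  78 157] [ 26  74 176] [ 19  75 156] [ 31  62 178]
handle [327 205  10   8  66] [[ 0.47323811 -0.03898946  0.09      ]]
[ 277  185  108   64 3941] ((0.44126975536346436, -0.032899245619773865), (0.3706234395503998, 0.2101285606622696), 86.50177001953125)
```

View pics/rack.png

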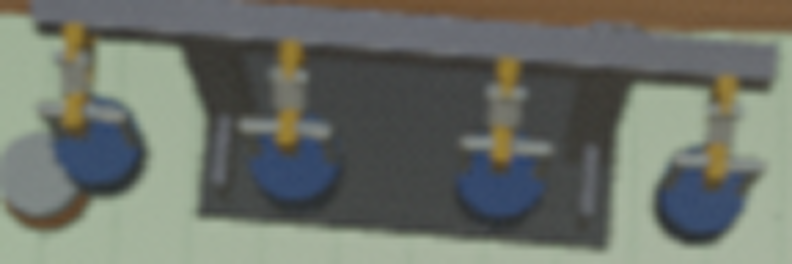

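The rack crop shows each bail bar across its hook: A (40,106)–(128,118), B (240,124)–(330,132), C (462,142)–(552,150), D (676,160)–(762,170). I'll cast these onto z = 0.254.

```bash
python3 - <<'E'
from h import *
cal=dict(get_calibration('top'))
E=np.array([[40,106,128,118],[240,124,330,132],[462,142,552,150],[676,160,762,170]],float).reshape(-1,2)
P=plane(cal,(E+.0)/5.5+[248-.4,118-.4],.254)
for a,b in zip(P[::2],P[1::2]): print((a+b)/2, np.linalg.norm(a-b), np.degrees(np.arctan2(a[1]-b[1],a[0]-b[0])))
# tilt pose for weight C : grasp point at mid, tilt 20deg
def tilt(yaw,th=np.radians(20)):  # yaw jaw axis; tool z forward-down
    y=np.array([np.cos(yaw),np.sin(yaw),0]); f=np.array([np.sin(yaw),-np.cos(yaw),0])
    z=np.array([0,0,-1])*np.cos(th)+f*np.sin(th); return Rn.from_matrix(np.c_[np.cross(y,z),y,z])
E
cat >> h.py <<'E'
def tilt(yaw,th=np.radians(20)):
    y=np.array([np.cos(yaw),np.sin(yaw),0]); f=np.array([np.sin(yaw),-np.cos(yaw),0])
    z=np.array([0,0,-1])*np.cos(th)+f*np.sin(th); return Rn.from_matrix(np.c_[np.cross(y,z),y,z])
def gograsp(g,yawdeg,th=20):
    R=tilt(np.radians(yawdeg),np.radians(th)); p=np.array(g)-.054*R.as_matrix()[:,2]; print('tcp',p.round(4),end=' '); go(p,R=R)
E
python3 -c "
from h import *
gograsp([.62,.06,.36],93)"
```

```text
[0.6717932  0.18072196 0.254     ] 0.05037653359322474 83.50144191787403
[0.66539077 0.06693573 0.254     ] 0.050971818864274446 86.23909813417656
[ 0.6581613  -0.05820661  0.254     ] 0.05073792504546401 86.23802874255898
[ 0.65024828 -0.17719859  0.254     ] 0.04838774749087951 84.64097155384249
tcp [0.6016 0.059  0.4107] shift [-308.5  106.5   -5.2] turn [-0.021 -0.341 -0.108]
```

```bash
python3 -c "
from h import *
gograsp([.624,-.056,.348],86.5)"
```

```text
tcp [ 0.6056 -0.0549  0.3987] shift [-319.   -7.    7.] turn [-0.    -0.342  0.004]
```

Request:
send_rows --moves '[[[-40, -1, 1], [0, -0.06, 0], 85], [[-80, -2, 2], [0, -0.12, 0], 85], [[-120, -3, 3], [0, -0.2, 0], 85], [[-160, -4, 4], [0, -0.28, 0], 85], [[-200, -5, 5], [0, -0.342, 0.004], 85], [[-240, -6, 6], [0, -0.342, 0.004], 85], [[-275, -7, 7], [0, -0.342, 0.004], 85], [[-300, -7, 7], [0, -0.342, 0.004], 85], [[-319, -7, 7], [0, -0.342, 0.004], 85], [[-319, -7, 7], [0, -0.342, 0.004], 85], [[-319, -7, 7], [0, -0.342, 0.004], 85]]'

```text
clock: 7.05
eef_pos: [0.6063, -0.0549, 0.395]
tool_rot: [0.03, 0.985, -0.005, 0.171]
ft_force: [-1.0, 0.8, -0.1]
grip_width: 0.0847
```

```bash
python3 -c "
from h import *
cal,im=shot('wrist','w4'); print(readout.get_obs()['eef_pos'])
E=np.array([[.6572,-.0722,.254],[.660,-.0262,.254],[.657,-.056,.27],[.67,.1807,.254]]); print(proj(cal,E).round(1))
"
```

```text
[ 0.6055138  -0.05483586  0.39594033]
[[298.9 213.4]
 [360.8 213.4]
 [320.9 225.7]
 [568.6 209.3]]
```

View pics/w4.png

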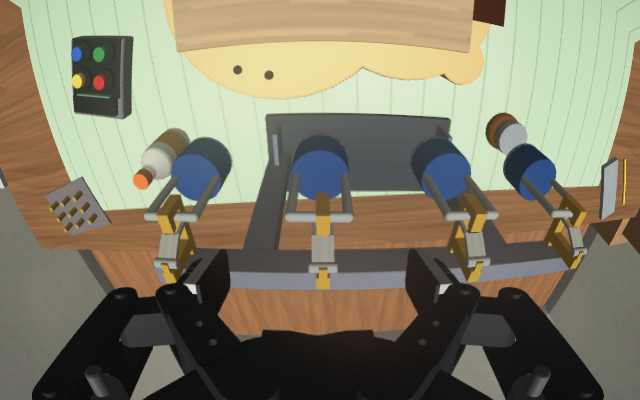

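The wrist view shows bar C at (287,217)–(354,217), B at (432,217)–(497,215), D at (147,217)–(203,217) and A at (539,219)–(587,207), all still in their hooks. I'll cast these.

```bash
python3 -c "
from h import *
cal=dict(get_calibration('wrist'),fish=True)
for n,e in dict(A=[539,219,587,207],B=[432,217,497,215],C=[287,217,354,217],D=[147,217,203,217]).items():
    P=plane(cal,np.reshape(e,(2,2)),.254); a,b=P[0],P[1]
    print(n,((a+b)/2).round(4),np.linalg.norm(a-b).round(4),np.degrees(np.arctan2(b[1]-a[1],b[0]-a[0])).round(1))
gograsp([.658,-.056,.252],86.5)
"
```

```text
A [0.6739 0.1778 0.254 ] 0.0666 98.0
B [0.6686 0.0621 0.254 ] 0.0616 87.6
C [ 0.6615 -0.0564  0.254 ] 0.0505 86.5
D [ 0.6552 -0.1753  0.254 ] 0.053 87.4
tcp [ 0.6396 -0.0549  0.3027] shift [-0.5  2.1 99.2] turn [-0.    -0.004 -0.   ]
```

Request:
send_rows --moves '[[[-1, 1, 30], [0, 0, 0], 85], [[-2, 2, 60], [0, 0, 0], 85], [[-2, 2, 80], [0, 0, 0], 85], [[-2, 2, 92], [0, 0, 0], 85], [[-2, 2, 100], [0, 0, 0], 85], [[-2, 2, 100], [0, 0, 0], 75], [[-2, 2, 100], [0, 0, 0], 65], [[-2, 2, 100], [0, 0, 0], 58], [[-2, 2, 100], [0, 0, 0], 45], [[-2, 2, 100], [0, 0, 0], 40], [[-2, 2, 100], [0, 0, 0], 40], [[-2, 2, 100], [0, 0, 0], 40]]'

```text
clock: 8.1
eef_pos: [0.6417, -0.0552, 0.3053]
tool_rot: [0.03, 0.984, -0.006, 0.174]
ft_force: [-2.6, 0.0, 6.5]
grip_width: 0.0494
```

```bash
python3 -c "
from h import *
o=readout.get_obs(); print(o['eef_pos'],o['ft_force'],o['grip_width'])
R=Rn.from_quat(o['tool_rot']); g=o['eef_pos']+R.apply([0,0,.054]); print('grasp pt',g)
def w(dx,dy,dz):
  yr=np.radians(-3); f=np.array([np.cos(yr),np.sin(yr),0]); l=np.array([-f[1],f[0],0]); print((dx,dy,dz),R.inv().apply(dx*f+dy*l+np.array([0,0,dz])).round(1))
w(12,0,0);w(12,0,26);w(13,0,30);w(-45,0,34); w(-45,0,60)
"
```

```text
[ 0.64173694 -0.05522765  0.30530099] [-2.62900697  0.00788926  6.46079116] 0.04943706992706473
grasp pt [ 0.66017489 -0.05639296  0.25455965]
(12, 0, 0) [-11.3   0.1   4.1]
(12, 0, 26) [-20.2   0.1 -20.3]
(13, 0, 30) [-22.5   0.1 -23.7]
(-45, 0, 34) [ 30.7  -0.4 -47.3]
(-45, 0, 60) [ 21.8  -0.4 -71.8]
```

Request:
send_rows --moves '[[[-2, 0, 0], [0, 0, 0], 40], [[-4, 0, 0], [0, 0, 0], 40], [[-6, 0, 1], [0, 0, 0], 40], [[-8, 0, 1], [0, 0, 0], 40], [[-10, 0, 2], [0, 0, 0], 40], [[-12, 0, 3], [0, 0, 0], 40], [[-12, 0, 3], [0, 0, 0], 40], [[-12, 0, 3], [0, 0, 0], 40]]'

```text
clock: 8.77
eef_pos: [0.6505, -0.0559, 0.3054]
tool_rot: [0.03, 0.985, -0.006, 0.169]
ft_force: [-14.1, -0.4, 5.7]
grip_width: 0.0493
```

```bash
cat >> h.py <<'E'
def st(g0=None):
    o=readout.get_obs(); R=Rn.from_quat(o['tool_rot']); g=o['eef_pos']+R.apply([0,0,.054]); print('t',round(o['clock'],2),'g',g.round(4),'f',o['ft_force'].round(1),'w',round(o['grip_width'],4))
    if g0 is not None:
        print('moved',((g-g0)*1000).round(1))
def w(*ds,yaw=-3):
    R=Rn.from_quat(readout.get_obs()['tool_rot']); yr=np.radians(yaw); f=np.array([np.cos(yr),np.sin(yr),0]); l=np.array([-f[1],f[0],0])
    for d in ds: print(d,'->',R.inv().apply(d[0]*f+d[1]*l+np.array([0,0,d[2]])).round(1))
E
python3 -c "
from h import *
st([.66017,-.05639,.25456]); w((0,0,29),(-20,0,29),(-45,0,32),(2,0,0))
shot('scene','s5'); im=cv2.imread('pics/s5.png'); cv2.imwrite('pics/s5c.png',cv2.resize(im[190:270,270:420],None,fx=5,fy=5,interpolation=2))"
```

```text
t 8.77 g [ 0.6686 -0.057   0.2546] f [-14.1  -0.4   5.7] w 0.0493
moved [ 8.4 -0.6 -0. ]
(0, 0, 29) -> [ -9.7  -0.  -27.3]
(-20, 0, 29) -> [  9.2  -0.2 -34. ]
(-45, 0, 32) -> [ 31.7  -0.4 -45.2]
(2, 0, 0) -> [-1.9  0.   0.7]
```

View pics/s5c.png

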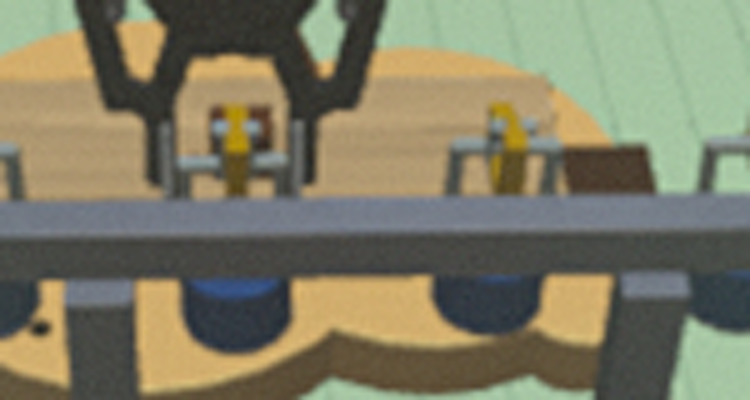

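The scene crop shows the fingers on both legs of bail C, well clear of the hook. It moved back 8.4 mm with 14 N of drag, so I'll unload the seat a little and push further.

Request:
send_rows --moves '[[[-1, 0, -2], [0, 0, 0], 40], [[-2, 0, -3], [0, 0, 0], 40], [[-4, 0, -3], [0, 0, 0], 40], [[-6, 0, -2], [0, 0, 0], 40], [[-6, 0, -2], [0, 0, 0], 40]]'

```text
clock: 9.23
eef_pos: [0.6524, -0.056, 0.3058]
tool_rot: [0.031, 0.986, -0.005, 0.164]
ft_force: [-10.1, 0.2, -3.3]
grip_width: 0.0495
```

```bash
python3 -c "
from h import *
st([.66017,-.05639,.25456]); w((0,0,1),(0,0,29),(-20,0,29),(-45,0,32),(2,0,0))"
```

```text
t 9.23 g [ 0.6699 -0.0571  0.2547] f [-10.1   0.2  -3.3] w 0.0495
moved [ 9.7 -0.7  0.2]
(0, 0, 1) -> [-0.3 -0.  -0.9]
(0, 0, 29) -> [ -9.4  -0.  -27.4]
(-20, 0, 29) -> [  9.5  -0.2 -33.9]
(-45, 0, 32) -> [ 32.2  -0.5 -44.9]
(2, 0, 0) -> [-1.9  0.   0.6]
```

Request:
send_rows --moves '[[[-3, 0, -2], [0, 0, 0], 40], [[-5, 0, -2], [0, 0, 0], 40], [[-7, 0, -2], [0, 0, 0], 40], [[-7, 0, -2], [0, 0, 0], 40], [[-7, 0, -2], [0, 0, 0], 40]]'

```text
clock: 9.65
eef_pos: [0.6551, -0.0562, 0.3061]
tool_rot: [0.031, 0.987, -0.005, 0.158]
ft_force: [-10.8, -0.3, -4.4]
grip_width: 0.0492
```

```bash
python3 -c "
from h import *
st([.66017,-.05639,.25456]); w((0,0,1),(0,0,29),(-20,0,29),(-45,0,32),(2,0,0))"
```

```text
t 9.65 g [ 0.672  -0.0572  0.2548] f [-10.8  -0.3  -4.4] w 0.0492
moved [11.8 -0.8  0.2]
(0, 0, 1) -> [-0.3 -0.  -0.9]
(0, 0, 29) -> [ -9.1  -0.  -27.5]
(-20, 0, 29) -> [  9.9  -0.2 -33.8]
(-45, 0, 32) -> [ 32.7  -0.5 -44.5]
(2, 0, 0) -> [-1.9  0.   0.6]
```

Request:
send_rows --moves '[[[-5, 0, -5], [0, 0, 0], 40], [[-6, 0, -9], [0, 0, 0], 40], [[-8, 0, -13], [0, 0, 0], 40], [[-9, 0, -17], [0, 0, 0], 40], [[-11, 0, -21], [0, 0, 0], 40], [[-12, 0, -25], [0, 0, 0], 40], [[-13, 0, -29], [0, 0, 0], 40], [[-14, 0, -32], [0, 0, 0], 40], [[-14, 0, -33], [0, 0, 0], 40], [[-14, 0, -33], [0, 0, 0], 40]]'

```text
clock: 10.48
eef_pos: [0.659, -0.0563, 0.3417]
tool_rot: [0.031, 0.987, -0.005, 0.159]
ft_force: [0.7, -1.4, -6.8]
grip_width: 0.0489
```

```bash
python3 -c "
from h import *
st([.66017,-.05639,.25456]); w((0,0,10),(-20,0,2),(-45,0,2),(-60,0,2))
shot('scene','s6'); im=cv2.imread('pics/s6.png'); cv2.imwrite('pics/s6c.png',cv2.resize(im[180:270,260:420],None,fx=4.5,fy=4.5,interpolation=2))"
```

```text
t 10.48 g [ 0.6759 -0.0573  0.2905] f [ 0.7 -1.4 -6.8] w 0.0489
moved [15.8 -1.  35.9]
(0, 0, 10) -> [-3.1 -0.  -9.5]
(-20, 0, 2) -> [18.4 -0.2 -8.2]
(-45, 0, 2) -> [ 42.1  -0.4 -16. ]
(-60, 0, 2) -> [ 56.3  -0.6 -20.8]
```

View pics/s6c.png

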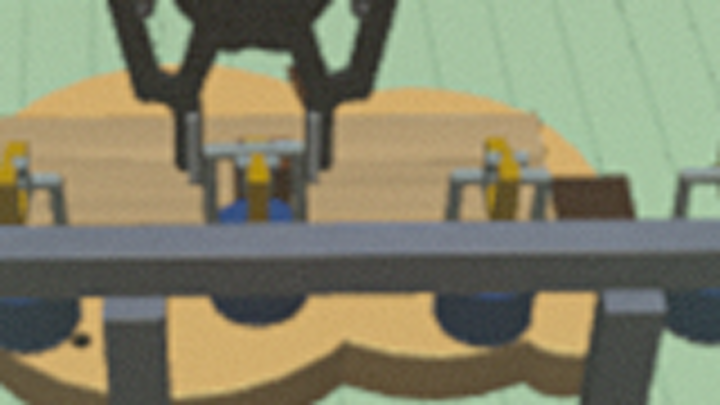

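The scene crop shows bail C raised clear above its hook, carrying about 6.8 N. I'll take it forward over the nose and on to the front right of the board.

```bash
cat >> h.py <<'E'
def gto(*ts):
    "tool shifts that bring the grasp point to world targets, orientation kept"
    o=readout.get_obs(); R=Rn.from_quat(o['tool_rot']); g=o['eef_pos']+R.apply([0,0,.054])
    for t in ts: print(t,'->',(R.inv().apply(np.array(t)-g)*1000).round(0))
E
python3 -c "
from h import *
gto((.63,-.055,.293),(.60,-.053,.293),(.56,-.06,.285),(.53,-.075,.275),(.50,-.09,.265),(.4705,-.115,.25),(.450,-.135,.24),(.4341,-.1485,.23))"
```

```text
(0.63, -0.055, 0.293) -> [ 43.  -0. -17.]
(0.6, -0.053, 0.293) -> [ 71.  -0. -26.]
(0.56, -0.06, 0.285) -> [111. -10. -31.]
(0.53, -0.075, 0.275) -> [142. -27. -31.]
(0.5, -0.09, 0.265) -> [173. -43. -30.]
(0.4705, -0.115, 0.25) -> [204. -70. -25.]
(0.45, -0.135, 0.24) -> [225. -91. -21.]
(0.4341, -0.1485, 0.23) -> [ 243. -106.  -16.]
```

Request:
send_rows --moves '[[[15, 0, -6], [0, 0, 0], 40], [[35, 0, -14], [0, 0, 0], 40], [[55, 0, -21], [0, 0, 0], 40], [[75, 0, -27], [0, 0, 0], 40], [[95, -4, -30], [0, 0, 0], 40], [[120, -15, -31], [0, 0, 0], 40], [[147, -30, -31], [0, 0, 0], 40], [[174, -47, -30], [0, 0, 0], 40], [[204, -70, -25], [0, 0, 0], 40], [[228, -92, -21], [0, 0, 0], 40], [[240, -104, -17], [0, 0, 0], 40], [[243, -106, -16], [0, 0, 0], 40]]'

```text
clock: 11.53
eef_pos: [0.4141, -0.149, 0.2794]
tool_rot: [0.032, 0.987, -0.006, 0.158]
ft_force: [0.2, 0.5, -7.3]
grip_width: 0.049
```

```bash
python3 -c "
from h import *
st(); gto((.4341,-.1485,.19),(.4341,-.1485,.165),(.4341,-.1485,.158))
cal,im=shot('top'); cv2.imwrite('pics/t7.png',cv2.resize(im[120:260,250:410],None,fx=4.5,fy=4.5,interpolation=2))"
```

```text
t 11.53 g [ 0.4309 -0.1501  0.2281] f [ 0.2  0.5 -7.3] w 0.049
(0.4341, -0.1485, 0.19) -> [ 9.  2. 37.]
(0.4341, -0.1485, 0.165) -> [17.  2. 61.]
(0.4341, -0.1485, 0.158) -> [19.  2. 68.]
```

View pics/t7.png

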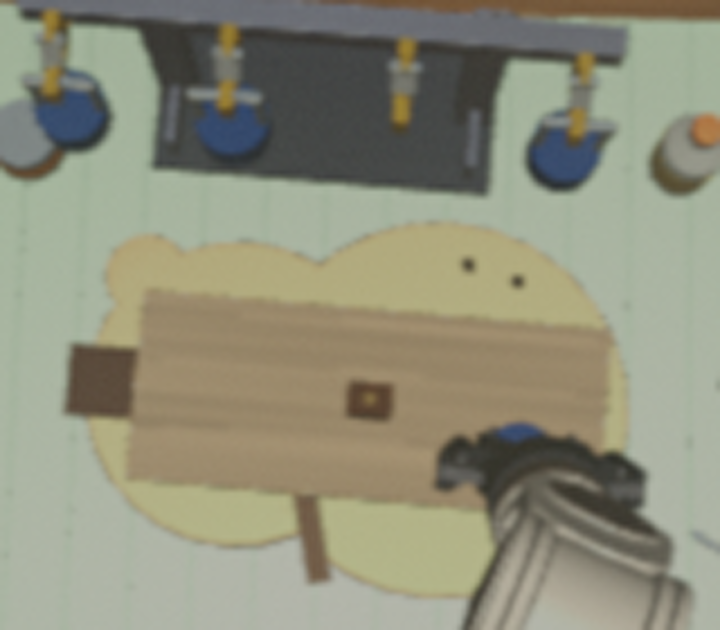

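The top crop shows hook C empty and the board square on the body with its handle at (369,400). The weight hangs over the front right of the board, so I'll lower it.

Request:
send_rows --moves '[[[3, 2, 12], [0, 0, 0], 40], [[6, 2, 25], [0, 0, 0], 40], [[9, 2, 37], [0, 0, 0], 40], [[13, 2, 48], [0, 0, 0], 40], [[15, 2, 55], [0, 0, 0], 40], [[17, 2, 60], [0, 0, 0], 40], [[18, 2, 63], [0, 0, 0], 40], [[18, 2, 65], [0, 0, 0], 40], [[19, 2, 67], [0, 0, 0], 40], [[19, 2, 67], [0, 0, 0], 40]]'

```text
clock: 12.42
eef_pos: [0.4204, -0.1469, 0.2133]
tool_rot: [0.032, 0.986, -0.006, 0.162]
ft_force: [-4.2, 3.0, 4.5]
grip_width: 0.0491
```

```bash
python3 -c "
from h import *
st(); w((0,0,-2),(0,0,10),(0,0,60))
cal=get_calibration('top')
C=plane(cal,np.array([[147,290],[612,328],[127,480],[592,518]])/4.5+[249.6,119.6],.06); print(C.mean(0),C.round(3)[:,:2], plane(cal,[[249.6+369/4.5,119.6+400/4.5]],.097))"
```

```text
t 12.42 g [ 0.4376 -0.148   0.1621] f [-4.2  3.   4.5] w 0.0491
(0, 0, -2) -> [0.6 0.  1.9]
(0, 0, 10) -> [-3.2 -0.  -9.5]
(0, 0, 60) -> [-19.2  -0.  -56.9]
[ 0.47463461 -0.03978343  0.06      ] [[ 0.559  0.137]
 [ 0.539 -0.229]
 [ 0.41   0.147]
 [ 0.39  -0.214]] [[ 0.47353172 -0.03945263  0.097     ]]
```

Request:
send_rows --moves '[[[0, 0, 0], [0, 0, 0], 50], [[0, 0, 0], [0, 0, 0], 55], [[0, 0, 0], [0, 0, 0], 62], [[0, 0, 0], [0, 0, 0], 70], [[0, 0, 0], [0, 0, 0], 80], [[0, 0, 0], [0, 0, 0], 85], [[0, 0, -10], [0, 0, 0], 85], [[0, 0, -30], [0, 0, 0], 85], [[0, 0, -60], [0, 0, 0], 85], [[0, 0, -90], [0, 0, 0], 85], [[0, 0, -120], [0, 0, 0], 85], [[0, 0, -140], [0, 0, 0], 85]]'

```text
clock: 13.42
eef_pos: [0.3758, -0.1442, 0.3491]
tool_rot: [0.032, 0.986, -0.006, 0.164]
ft_force: [0.3, -1.3, -0.4]
grip_width: 0.085
```

```bash
python3 -c "
from h import *
st(); gograsp([.632,.062,.348],87.5)"
```

```text
t 13.42 g [ 0.3932 -0.1454  0.298 ] f [ 0.3 -1.3 -0.4] w 0.085
tcp [0.6135 0.0628 0.3987] shift [-228.1  221.7   24.9] turn [-0.009 -0.02  -0.019]
```

Request:
send_rows --moves '[[[-10, 20, -5], [0, 0, 0], 85], [[-35, 45, 0], [0, 0, 0], 85], [[-60, 70, 3], [0, 0, 0], 85], [[-85, 95, 6], [0, 0, 0], 85], [[-110, 120, 10], [0, -0.01, 0], 85], [[-135, 145, 13], [0, -0.02, -0.01], 85], [[-160, 170, 16], [-0.009, -0.02, -0.019], 85], [[-185, 195, 20], [-0.009, -0.02, -0.019], 85], [[-210, 212, 24], [-0.009, -0.02, -0.019], 85], [[-226, 221, 25], [-0.009, -0.02, -0.019], 85], [[-228, 222, 25], [-0.009, -0.02, -0.019], 85], [[-228, 222, 25], [-0.009, -0.02, -0.019], 85]]'

```text
clock: 14.42
eef_pos: [0.6142, 0.0636, 0.398]
tool_rot: [0.021, 0.985, -0.004, 0.173]
ft_force: [0.4, -0.1, -0.6]
grip_width: 0.0847
```

```bash
cat >> h.py <<'E'
def bar(zb=.254):
    "bail bar near image centre: grey (low saturation, light) pixels, wrist view"
    cal,im=shot('wrist','bar%d'%int(readout.get_obs()['clock']*10)); H=hsv(im)
    m=(H[...,1]<45)&(H[...,2]>95)&(H[...,2]<215); roi=np.zeros_like(m); roi[195:240,255:390]=1
    for c,s,b in blobs(m&roi,60): print('grey',c.round(1),s)
    yl=(H[...,0]>15)&(H[...,0]<28)&(H[...,1]>140)
    for c,s,b in blobs(yl&roi,20): print('yellow',c.round(1),s,plane(cal,c,.27).round(4))
    return cal,im
E
python3 -c "
from h import *
st(); cal,im=bar(); print(proj(cal,[[.667,.0635-.026,.254],[.667,.0635+.026,.254]]).round(1)); cv2.imwrite('pics/b2.png',cv2.resize(im[150:310,220:430],None,fx=3,fy=3,interpolation=2))
gograsp([.667,.0635,.251],87.5)"
```

```text
t 14.42 g [0.6326 0.0628 0.3472] f [ 0.4 -0.1 -0.6] w 0.0847
grey [313.  222.8] [291 208  43  32 452]
grey [344.5 212.2] [331 208  29  10 263]
yellow [322.8 213.4] [316 195  14  36 457] [[0.6571 0.0651 0.27  ]]
[[286.4 212.6]
 [355.4 210.2]]
tcp [0.6485 0.0643 0.3017] shift [ -0.3   2.9 102.4] turn [-0.    -0.001  0.   ]
```

View pics/b2.png

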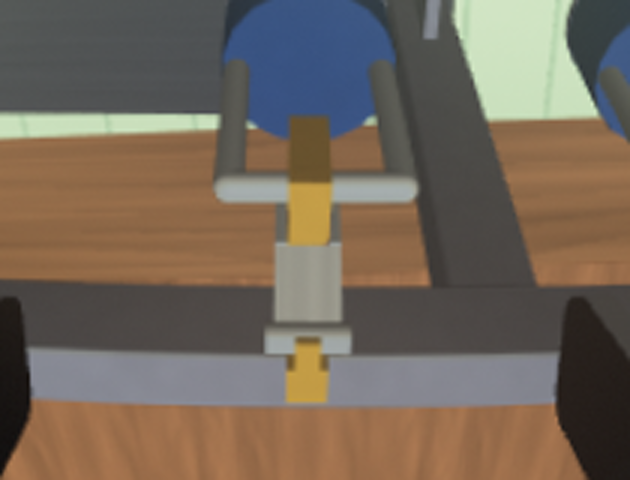

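The crop shows bar B spanning (217,188)–(417,188), which puts its centre at y ≈ 0.067. I'll grasp there.

Request:
send_rows --moves '[[[0, 6, 30], [0, 0, 0], 85], [[0, 6, 60], [0, 0, 0], 85], [[0, 6, 80], [0, 0, 0], 85], [[0, 6, 94], [0, 0, 0], 85], [[0, 6, 102], [0, 0, 0], 85], [[0, 6, 102], [0, 0, 0], 75], [[0, 6, 102], [0, 0, 0], 65], [[0, 6, 102], [0, 0, 0], 58], [[0, 6, 102], [0, 0, 0], 45], [[0, 6, 102], [0, 0, 0], 40], [[0, 6, 102], [0, 0, 0], 40], [[0, 6, 102], [0, 0, 0], 40]]'

```text
clock: 15.47
eef_pos: [0.6486, 0.0675, 0.3047]
tool_rot: [0.021, 0.984, -0.004, 0.175]
ft_force: [-3.8, 0.1, 6.0]
grip_width: 0.0498
```

Request:
send_rows --moves '[[[-2, 0, -2], [0, 0, 0], 40], [[-5, 0, -1], [0, 0, 0], 40], [[-8, 0, 0], [0, 0, 0], 40], [[-11, 0, 1], [0, 0, 0], 40], [[-14, 0, 2], [0, 0, 0], 40], [[-16, 0, 3], [0, 0, 0], 40], [[-18, 0, 3], [0, 0, 0], 40], [[-18, 0, 3], [0, 0, 0], 40], [[-18, 0, 3], [0, 0, 0], 40]]'

```text
clock: 16.22
eef_pos: [0.6625, 0.067, 0.305]
tool_rot: [0.021, 0.985, -0.004, 0.169]
ft_force: [-14.7, 0.2, -0.6]
grip_width: 0.0495
```

```bash
python3 -c "
from h import *
st([.667,.067,.254]); w((5,0,0),(5,0,10),(5,0,36))"
```

```text
t 16.22 g [0.6805 0.0662 0.2541] f [-14.7   0.2  -0.6] w 0.0495
moved [13.5 -0.8  0.1]
(5, 0, 0) -> [-4.7 -0.1  1.7]
(5, 0, 10) -> [-8.  -0.1 -7.8]
(5, 0, 36) -> [-16.7  -0.1 -32.3]
```

Request:
send_rows --moves '[[[-4, 0, -2], [0, 0, 0], 40], [[-6, 0, -6], [0, 0, 0], 40], [[-7, 0, -10], [0, 0, 0], 40], [[-8, 0, -14], [0, 0, 0], 40], [[-10, 0, -18], [0, 0, 0], 40], [[-11, 0, -22], [0, 0, 0], 40], [[-12, 0, -26], [0, 0, 0], 40], [[-14, 0, -30], [0, 0, 0], 40], [[-14, 0, -33], [0, 0, 0], 40], [[-14, 0, -33], [0, 0, 0], 40]]'

```text
clock: 17.05
eef_pos: [0.664, 0.0669, 0.3381]
tool_rot: [0.021, 0.986, -0.004, 0.166]
ft_force: [-1.9, -0.6, -6.8]
grip_width: 0.0494
```

```bash
python3 -c "
from h import *
st([.667,.067,.254]); w((0,0,10))
gto((.65,.068,.292),(.61,.07,.292),(.57,.073,.29),(.53,.0735,.275),(.49,.074,.26),(.46,.0735,.24),(.4420,.073,.23),(.442,.073,.19),(.442,.073,.165),(.442,.073,.160))"
```

```text
t 17.05 g [0.6817 0.0661 0.2871] f [-1.9 -0.6 -6.8] w 0.0494
moved [14.7 -0.9 33.1]
(0, 0, 10) -> [-3.3 -0.  -9.4]
(0.65, 0.068, 0.292) -> [ 28.   1. -15.]
(0.61, 0.07, 0.292) -> [ 66.   1. -28.]
(0.57, 0.073, 0.29) -> [105.   2. -40.]
(0.53, 0.0735, 0.275) -> [147.   1. -38.]
(0.49, 0.074, 0.26) -> [190.  -0. -37.]
(0.46, 0.0735, 0.24) -> [225.  -2. -28.]
(0.442, 0.073, 0.23) -> [245.  -3. -25.]
(0.442, 0.073, 0.19) -> [258.  -3.  13.]
(0.442, 0.073, 0.165) -> [267.  -3.  37.]
(0.442, 0.073, 0.16) -> [268.  -3.  41.]
```

Request:
send_rows --moves '[[[10, 0, -7], [0, 0, 0], 40], [[28, 1, -15], [0, 0, 0], 40], [[47, 1, -22], [0, 0, 0], 40], [[66, 1, -28], [0, 0, 0], 40], [[90, 2, -36], [0, 0, 0], 40], [[115, 2, -40], [0, 0, 0], 40], [[147, 1, -38], [0, 0, 0], 40], [[178, 0, -37], [0, 0, 0], 40], [[208, -1, -33], [0, 0, 0], 40], [[230, -2, -27], [0, 0, 0], 40], [[242, -3, -25], [0, 0, 0], 40], [[245, -3, -25], [0, 0, 0], 40]]'

```text
clock: 18.05
eef_pos: [0.4215, 0.0735, 0.2792]
tool_rot: [0.02, 0.986, -0.005, 0.164]
ft_force: [-1.2, -0.2, -8.2]
grip_width: 0.0493
```

```bash
python3 -c "
from h import *
st(); gto((.442,.073,.19),(.442,.073,.165),(.442,.073,.160))"
```

```text
t 18.05 g [0.4389 0.0726 0.2281] f [-1.2 -0.2 -8.2] w 0.0493
(0.442, 0.073, 0.19) -> [ 9.  1. 37.]
(0.442, 0.073, 0.165) -> [18.  1. 61.]
(0.442, 0.073, 0.16) -> [19.  1. 65.]
```

Request:
send_rows --moves '[[[3, 1, 12], [0, 0, 0], 40], [[6, 1, 25], [0, 0, 0], 40], [[9, 1, 37], [0, 0, 0], 40], [[13, 1, 48], [0, 0, 0], 40], [[15, 1, 55], [0, 0, 0], 40], [[17, 1, 59], [0, 0, 0], 40], [[18, 1, 62], [0, 0, 0], 40], [[19, 1, 64], [0, 0, 0], 40], [[19, 1, 66], [0, 0, 0], 40], [[19, 1, 66], [0, 0, 0], 40]]'

```text
clock: 18.88
eef_pos: [0.4263, 0.0742, 0.2123]
tool_rot: [0.021, 0.986, -0.005, 0.166]
ft_force: [-2.7, -1.5, 1.2]
grip_width: 0.0492
```

```bash
python3 -c "
from h import *
st()"
```

```text
t 18.88 g [0.444  0.0734 0.1613] f [-2.7 -1.5  1.2] w 0.0492
```

Request:
send_rows --moves '[[[0, 0, 0], [0, 0, 0], 50], [[0, 0, 0], [0, 0, 0], 55], [[0, 0, 0], [0, 0, 0], 62], [[0, 0, 0], [0, 0, 0], 70], [[0, 0, 0], [0, 0, 0], 80], [[0, 0, 0], [0, 0, 0], 85], [[0, 0, -10], [0, 0, 0], 85], [[0, 0, -30], [0, 0, 0], 85], [[0, 0, -60], [0, 0, 0], 85], [[0, 0, -90], [0, 0, 0], 85], [[0, 0, -120], [0, 0, 0], 85], [[0, 0, -140], [0, 0, 0], 85]]'

```text
clock: 19.88
eef_pos: [0.3805, 0.0766, 0.3478]
tool_rot: [0.021, 0.986, -0.004, 0.168]
ft_force: [0.8, -0.2, -0.2]
grip_width: 0.0848
```

```bash
python3 -c "
from h import *
st(); gograsp([.636,.179,.350],84)
cal,im=shot('top'); H=hsv(im); m=(H[...,0]>100)&(H[...,0]<125)&(H[...,1]>110)
for c,s,b in blobs(m,20): print(c.round(1),s,'z.1',plane(cal,c,.10).round(3),'z.19',plane(cal,c,.19).round(3))
cv2.imwrite('pics/t8.png',cv2.resize(im[110:265,250:410],None,fx=4.5,fy=3.87,interpolation=2))"
```

```text
t 19.88 g [0.3984 0.0759 0.2968] f [ 0.8 -0.2 -0.2] w 0.0848
tcp [0.6176 0.1809 0.4007] shift [-237.   114.1   27. ] turn [ 0.02  -0.011  0.059]
[265.3 145.9] [259 141  14  10  87] z.1 [[0.686 0.197 0.1  ]] z.19 [[0.663 0.182 0.19 ]]
[374.6 155.2] [369 150  13  10  78] z.1 [[ 0.663 -0.184  0.1  ]] z.19 [[ 0.641 -0.173  0.19 ]]
[434.8 205.9] [432 203   7   7  36] z.1 [[ 0.492 -0.39   0.1  ]] z.19 [[ 0.481 -0.366  0.19 ]]
[298.9 220.1] [293 218  12   6  55] z.1 [[0.43  0.071 0.1  ]] z.19 [[0.424 0.064 0.19 ]]
[362.1 223.3] [357 221  12   6  45] z.1 [[ 0.425 -0.144  0.1  ]] z.19 [[ 0.42  -0.136  0.19 ]]
[439.6 261.1] [427 252  25  18 137] z.1 [[ 0.306 -0.405  0.1  ]] z.19 [[ 0.308 -0.38   0.19 ]]
```

View pics/t8.png

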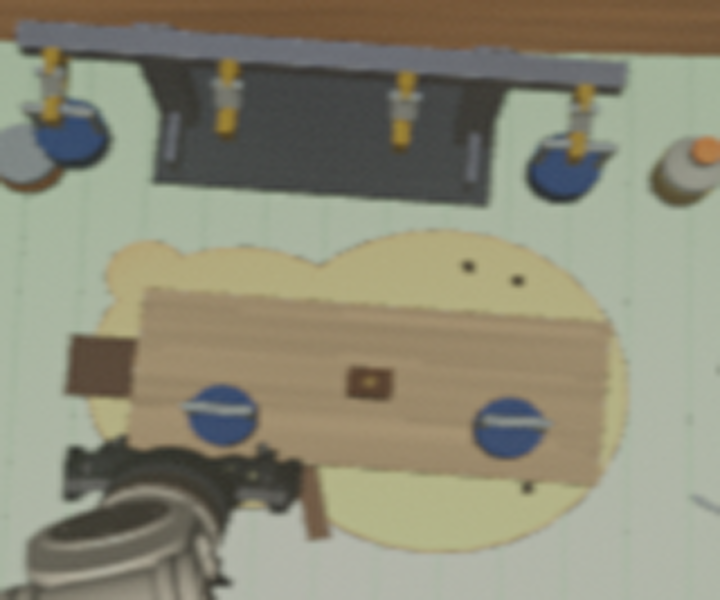

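The top crop shows two weights standing upright on the front of the board, with A and D still hanging. On to A.

Request:
send_rows --moves '[[[-25, 5, -8], [0, 0, 0], 85], [[-50, 15, -3], [0, 0, 0], 85], [[-80, 28, 3], [0, 0, 0.01], 85], [[-110, 42, 8], [0.005, 0, 0.02], 85], [[-140, 58, 12], [0.01, -0.005, 0.03], 85], [[-170, 74, 17], [0.015, -0.01, 0.04], 85], [[-200, 90, 21], [0.02, -0.011, 0.059], 85], [[-222, 104, 25], [0.02, -0.011, 0.059], 85], [[-235, 112, 27], [0.02, -0.011, 0.059], 85], [[-237, 114, 27], [0.02, -0.011, 0.059], 85], [[-237, 114, 27], [0.02, -0.011, 0.059], 85]]'

```text
clock: 20.85
eef_pos: [0.6187, 0.1817, 0.4045]
tool_rot: [0.051, 0.983, -0.008, 0.175]
ft_force: [0.1, 0.3, 0.1]
grip_width: 0.0849
```

```bash
python3 -c "
from h import *
st(); cal,im=bar(); print(proj(cal,[[.675,.180-.026,.254],[.67,.180+.026,.254]]).round(1)); cv2.imwrite('pics/b3.png',cv2.resize(im[150:310,220:430],None,fx=3,fy=3,interpolation=2))
gograsp([.671,.180,.251],84)"
```

```text
t 20.85 g [0.6373 0.1799 0.3538] f [0.1 0.3 0.1] w 0.0849
grey [326.8 217.6] [293 203  66  37 776]
yellow [328.9 214.2] [323 202  13  25 307] [[0.6686 0.1847 0.27  ]]
[[289.6 211.6]
 [356.2 200.7]]
tcp [0.6526 0.1819 0.3017] shift [  3.3   4.2 108.6] turn [0.002 0.004 0.   ]
```

View pics/b3.png

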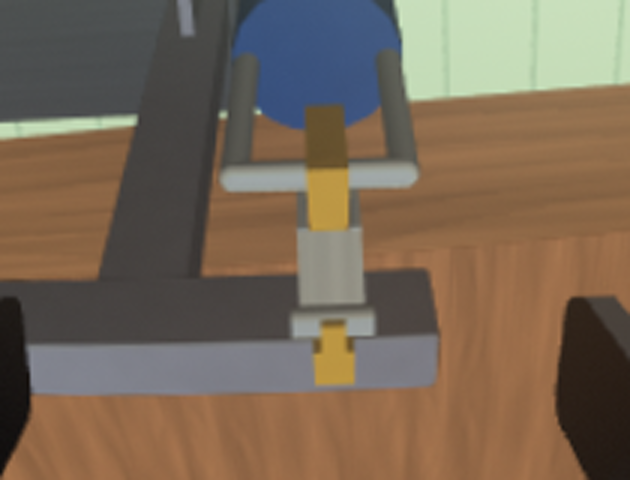

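The crop shows bar A at (223,179)–(417,174), almost parallel to the jaw axis, with the hook slightly left of the bail's middle in world terms. I'll cast it to get the exact shift.

```bash
python3 -c "
from h import *
cal=dict(get_calibration('wrist'),fish=True); P=plane(cal,[[294.3,209.7],[359,208]],.254); print(P,P.mean(0),np.linalg.norm(P[0]-P[1]))
g=P.mean(0); gograsp([g[0],g[1],.251],84)"
```

```text
[[0.67287792 0.15727892 0.254     ]
 [0.6764856  0.20741391 0.254     ]] [0.67468176 0.18234641 0.254     ] 0.05026462839966559
tcp [0.6563 0.1843 0.3017] shift [1.000e-01 6.900e+00 1.098e+02] turn [0.002 0.004 0.   ]
```

Request:
send_rows --moves '[[[1, 7, 30], [0, 0, 0], 85], [[1, 7, 60], [0, 0, 0], 85], [[1, 7, 85], [0, 0, 0.01], 85], [[1, 7, 100], [0, 0, 0], 85], [[1, 7, 109], [0, 0, 0], 85], [[1, 7, 109], [0, 0, 0], 75], [[1, 7, 109], [0, 0, 0], 65], [[1, 7, 109], [0, 0, 0], 58], [[1, 7, 109], [0, 0, 0], 45], [[1, 7, 109], [0, 0, 0], 40], [[1, 7, 109], [0, 0, 0], 40], [[1, 7, 109], [0, 0, 0], 40]]'

```text
clock: 21.9
eef_pos: [0.6555, 0.1849, 0.3051]
tool_rot: [0.051, 0.983, -0.008, 0.177]
ft_force: [-3.6, -0.8, 6.5]
grip_width: 0.0495
```

Request:
send_rows --moves '[[[-2, 0, -2], [0, 0, 0], 40], [[-5, 0, -1], [0, 0, 0], 40], [[-8, 0, 0], [0, 0, 0], 40], [[-11, 0, 1], [0, 0, 0], 40], [[-14, 0, 2], [0, 0, 0], 40], [[-16, 0, 3], [0, 0, 0], 40], [[-18, 0, 3], [0, 0, 0], 40], [[-18, 0, 3], [0, 0, 0], 40], [[-18, 0, 3], [0, 0, 0], 40]]'

```text
clock: 22.65
eef_pos: [0.6697, 0.1836, 0.3054]
tool_rot: [0.05, 0.984, -0.008, 0.172]
ft_force: [-12.7, 1.0, -2.1]
grip_width: 0.0493
```

```bash
python3 -c "
from h import *
st([.673,.182,.254]); w((5,0,0),(5,0,10),(5,0,36))"
```

```text
t 22.65 g [0.6879 0.1818 0.2546] f [-12.7   1.   -2.1] w 0.0493
moved [14.9 -0.2  0.6]
(5, 0, 0) -> [-4.7  0.2  1.7]
(5, 0, 10) -> [-8.1  0.3 -7.7]
(5, 0, 36) -> [-16.9   0.3 -32.2]
```

Request:
send_rows --moves '[[[-4, 0, -2], [0, 0, 0], 40], [[-6, 0, -6], [0, 0, 0], 40], [[-7, 0, -10], [0, 0, 0], 40], [[-8, 0, -14], [0, 0, 0], 40], [[-10, 0, -18], [0, 0, 0], 40], [[-11, 0, -22], [0, 0, 0], 40], [[-12, 0, -26], [0, 0, 0], 40], [[-14, 0, -30], [0, 0, 0], 40], [[-14, 0, -34], [0, 0, 0], 40], [[-14, 0, -34], [0, 0, 0], 40]]'

```text
clock: 23.48
eef_pos: [0.671, 0.1832, 0.3396]
tool_rot: [0.05, 0.984, -0.009, 0.17]
ft_force: [1.6, -0.1, -6.5]
grip_width: 0.0492
```

```bash
python3 -c "
from h import *
st([.673,.182,.254])
gto((.65,.183,.294),(.61,.184,.294),(.58,.17,.294),(.56,.14,.29),(.54,.11,.275),(.52,.08,.25),(.519,.068,.23),(.519,.068,.19),(.519,.068,.165),(.519,.068,.160))"
```

```text
t 23.48 g [0.689  0.1814 0.2887] f [ 1.6 -0.1 -6.5] w 0.0492
moved [16.  -0.6 34.7]
(0.65, 0.183, 0.294) -> [ 35.  -2. -18.]
(0.61, 0.184, 0.294) -> [ 73.  -5. -31.]
(0.58, 0.17, 0.294) -> [ 99. -22. -41.]
(0.56, 0.14, 0.29) -> [117. -54. -43.]
(0.54, 0.11, 0.275) -> [138. -86. -34.]
(0.52, 0.08, 0.25) -> [ 162. -118.  -16.]
(0.519, 0.068, 0.23) -> [ 168. -130.    3.]
(0.519, 0.068, 0.19) -> [ 182. -130.   40.]
(0.519, 0.068, 0.165) -> [ 190. -130.   64.]
(0.519, 0.068, 0.16) -> [ 192. -130.   69.]
```

Request:
send_rows --moves '[[[15, -1, -9], [0, 0, 0], 40], [[35, -2, -18], [0, 0, 0], 40], [[54, -3, -25], [0, 0, 0], 40], [[73, -5, -31], [0, 0, 0], 40], [[90, -14, -37], [0, 0, 0], 40], [[103, -28, -42], [0, 0, 0], 40], [[117, -54, -43], [0, 0, 0], 40], [[138, -86, -34], [0, 0, 0], 40], [[155, -110, -20], [0, 0, 0], 40], [[164, -124, -6], [0, 0, 0], 40], [[168, -130, 3], [0, 0, 0], 40], [[168, -130, 3], [0, 0, 0], 40]]'

```text
clock: 24.48
eef_pos: [0.4992, 0.0675, 0.2774]
tool_rot: [0.051, 0.985, -0.01, 0.167]
ft_force: [-1.7, -0.2, -7.0]
grip_width: 0.0491
```

```bash
python3 -c "
from h import *
st(); gto((.519,.068,.19),(.519,.068,.165),(.519,.068,.160))"
```

```text
t 24.48 g [0.5169 0.0655 0.2264] f [-1.7 -0.2 -7. ] w 0.0491
(0.519, 0.068, 0.19) -> [10.  3. 35.]
(0.519, 0.068, 0.165) -> [19.  3. 59.]
(0.519, 0.068, 0.16) -> [20.  3. 63.]
```

Request:
send_rows --moves '[[[3, 3, 12], [0, 0, 0], 40], [[6, 3, 24], [0, 0, 0], 40], [[10, 3, 36], [0, 0, 0], 40], [[14, 3, 47], [0, 0, 0], 40], [[17, 3, 54], [0, 0, 0], 40], [[18, 3, 58], [0, 0, 0], 40], [[19, 3, 61], [0, 0, 0], 40], [[20, 3, 63], [0, 0, 0], 40], [[20, 3, 64], [0, 0, 0], 40], [[20, 3, 64], [0, 0, 0], 40]]'

```text
clock: 25.32
eef_pos: [0.5031, 0.0703, 0.2124]
tool_rot: [0.051, 0.984, -0.01, 0.169]
ft_force: [-2.3, -0.4, 1.6]
grip_width: 0.049
```

```bash
python3 -c "
from h import *
st()"
```

```text
t 25.32 g [0.521  0.0683 0.1615] f [-2.3 -0.4  1.6] w 0.049
```

Request:
send_rows --moves '[[[0, 0, 0], [0, 0, 0], 50], [[0, 0, 0], [0, 0, 0], 55], [[0, 0, 0], [0, 0, 0], 62], [[0, 0, 0], [0, 0, 0], 70], [[0, 0, 0], [0, 0, 0], 80], [[0, 0, 0], [0, 0, 0], 85], [[0, 0, -10], [0, 0, 0], 85], [[0, 0, -30], [0, 0, 0], 85], [[0, 0, -60], [0, 0, 0], 85], [[0, 0, -90], [0, 0, 0], 85], [[0, 0, -120], [0, 0, 0], 85], [[0, 0, -140], [0, 0, 0], 85]]'

```text
clock: 26.32
eef_pos: [0.4566, 0.0756, 0.3476]
tool_rot: [0.051, 0.984, -0.009, 0.171]
ft_force: [-0.3, -0.9, 1.4]
grip_width: 0.0853
```

```bash
python3 -c "
from h import *
st(); gograsp([.617,-.176,.350],86.5)"
```

```text
t 26.32 g [0.4747 0.0737 0.2968] f [-0.3 -0.9  1.4] w 0.0853
tcp [ 0.5986 -0.1749  0.4007] shift [-175.2 -234.5    6.7] turn [-0.016 -0.005 -0.04 ]
```

Request:
send_rows --moves '[[[0, -20, -20], [0, 0, 0], 85], [[0, -45, -30], [0, 0, 0], 85], [[-10, -75, -30], [0, 0, 0], 85], [[-25, -105, -25], [0, 0, -0.01], 85], [[-45, -135, -20], [-0.005, 0, -0.02], 85], [[-70, -165, -15], [-0.01, 0, -0.03], 85], [[-100, -190, -8], [-0.016, -0.005, -0.04], 85], [[-130, -210, -2], [-0.016, -0.005, -0.04], 85], [[-155, -225, 3], [-0.016, -0.005, -0.04], 85], [[-170, -233, 6], [-0.016, -0.005, -0.04], 85], [[-175, -235, 7], [-0.016, -0.005, -0.04], 85], [[-175, -235, 7], [-0.016, -0.005, -0.04], 85]]'

```text
clock: 27.32
eef_pos: [0.5993, -0.1762, 0.3996]
tool_rot: [0.03, 0.984, -0.005, 0.173]
ft_force: [0.5, 0.5, -0.2]
grip_width: 0.0851
```

```bash
python3 -c "
from h import *
st(); cal,im=bar(); print(proj(cal,[[.652,-.1765-.026,.254],[.655,-.1765+.026,.254]]).round(1)); cv2.imwrite('pics/b4.png',cv2.resize(im[150:310,220:430],None,fx=3,fy=3,interpolation=2))
gograsp([.6535,-.1765,.251],86.5)"
```

```text
t 27.32 g [ 0.6177 -0.1773  0.3489] f [ 0.5  0.5 -0.2] w 0.0851
grey [320.7 219.1] [287 207  67  33 707]
yellow [324.7 220. ] [318 209  14  22 283] [[ 0.6494 -0.1744  0.27  ]]
[[287.5 211.6]
 [356.  211.3]]
tcp [ 0.6351 -0.1754  0.3017] shift [ -1.    2.1 104.6] turn [ 0.001 -0.001 -0.   ]
```

View pics/b4.png

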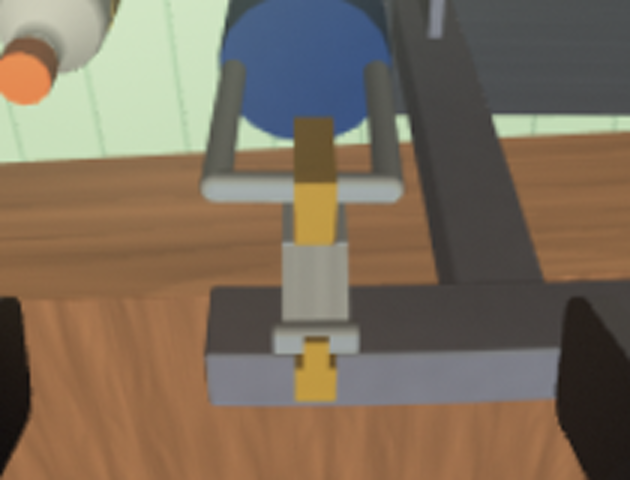

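The crop shows bar D at (203,188)–(402,188), as predicted. The glue bottle is well below the fingertips.

Request:
send_rows --moves '[[[-1, 1, 30], [0, 0, 0], 85], [[-1, 1, 60], [0, 0, 0], 85], [[-1, 1, 82], [0, 0, 0], 85], [[-1, 1, 96], [0, 0, 0], 85], [[-1, 1, 104], [0, 0, 0], 85], [[-1, 1, 104], [0, 0, 0], 75], [[-1, 1, 104], [0, 0, 0], 65], [[-1, 1, 104], [0, 0, 0], 58], [[-1, 1, 104], [0, 0, 0], 45], [[-1, 1, 104], [0, 0, 0], 40], [[-1, 1, 104], [0, 0, 0], 40], [[-1, 1, 104], [0, 0, 0], 40]]'

```text
clock: 28.37
eef_pos: [0.635, -0.1763, 0.305]
tool_rot: [0.03, 0.984, -0.005, 0.175]
ft_force: [-3.0, 1.1, 6.3]
grip_width: 0.0497
```

Request:
send_rows --moves '[[[-2, 0, -2], [0, 0, 0], 40], [[-5, 0, -1], [0, 0, 0], 40], [[-8, 0, 0], [0, 0, 0], 40], [[-11, 0, 1], [0, 0, 0], 40], [[-14, 0, 2], [0, 0, 0], 40], [[-16, 0, 3], [0, 0, 0], 40], [[-18, 0, 3], [0, 0, 0], 40], [[-18, 0, 3], [0, 0, 0], 40], [[-18, 0, 3], [0, 0, 0], 40]]'

```text
clock: 29.12
eef_pos: [0.6491, -0.1773, 0.3053]
tool_rot: [0.031, 0.985, -0.005, 0.169]
ft_force: [-14.1, 1.0, -1.8]
grip_width: 0.0496
```

```bash
python3 -c "
from h import *
st([.6535,-.1765,.254]); w((5,0,0),(5,0,10),(5,0,36))"
```

```text
t 29.12 g [ 0.6671 -0.1784  0.2544] f [-14.1   1.   -1.8] w 0.0496
moved [13.6 -1.9  0.4]
(5, 0, 0) -> [-4.7  0.   1.7]
(5, 0, 10) -> [-8.   0.1 -7.8]
(5, 0, 36) -> [-16.7   0.1 -32.3]
```

Request:
send_rows --moves '[[[-4, 0, -2], [0, 0, 0], 40], [[-6, 0, -6], [0, 0, 0], 40], [[-7, 0, -10], [0, 0, 0], 40], [[-8, 0, -14], [0, 0, 0], 40], [[-10, 0, -18], [0, 0, 0], 40], [[-11, 0, -22], [0, 0, 0], 40], [[-12, 0, -26], [0, 0, 0], 40], [[-14, 0, -30], [0, 0, 0], 40], [[-14, 0, -34], [0, 0, 0], 40], [[-14, 0, -34], [0, 0, 0], 40]]'

```text
clock: 29.95
eef_pos: [0.6507, -0.1776, 0.3398]
tool_rot: [0.031, 0.985, -0.004, 0.167]
ft_force: [0.1, 0.0, -6.4]
grip_width: 0.0491
```

```bash
python3 -c "
from h import *
st([.6535,-.1765,.254])
gto((.63,-.177,.294),(.59,-.174,.294),(.56,-.168,.28),(.53,-.158,.25),(.51,-.152,.23))
cal,im=shot('top'); H=hsv(im); m=(H[...,0]>100)&(H[...,0]<125)&(H[...,1]>110)
for c,s,b in blobs(m,20): print(c.round(1),s,'z.1',plane(cal,c,.10).round(3))"
```

```text
t 29.95 g [ 0.6685 -0.1786  0.2889] f [ 0.1  0.  -6.4] w 0.0491
moved [15.  -2.1 34.9]
(0.63, -0.177, 0.294) -> [ 35.  -1. -18.]
(0.59, -0.174, 0.294) -> [ 73.  -0. -31.]
(0.56, -0.168, 0.28) -> [106.   4. -28.]
(0.53, -0.158, 0.25) -> [145.  12.  -9.]
(0.51, -0.152, 0.23) -> [170.  17.   3.]
[300.3 197.6] [295 195  12   7  61] z.1 [[0.508 0.069 0.1  ]]
[434.8 206. ] [432 203   7   7  37] z.1 [[ 0.491 -0.391  0.1  ]]
[298.5 220.1] [294 218  11   6  42] z.1 [[0.43  0.072 0.1  ]]
[439.5 261.1] [427 252  25  18 138] z.1 [[ 0.306 -0.405  0.1  ]]
```

Request:
send_rows --moves '[[[15, 0, -9], [0, 0, 0], 40], [[35, -1, -18], [0, 0, 0], 40], [[54, 0, -25], [0, 0, 0], 40], [[73, 0, -31], [0, 0, 0], 40], [[90, 2, -30], [0, 0, 0], 40], [[106, 4, -28], [0, 0, 0], 40], [[125, 8, -19], [0, 0, 0], 40], [[145, 12, -9], [0, 0, 0], 40], [[160, 15, -2], [0, 0, 0], 40], [[170, 17, 3], [0, 0, 0], 40], [[170, 17, 3], [0, 0, 0], 40]]'

```text
clock: 30.92
eef_pos: [0.4908, -0.1497, 0.2787]
tool_rot: [0.031, 0.986, -0.004, 0.166]
ft_force: [-1.7, -0.1, -8.2]
grip_width: 0.0492
```

```bash
python3 -c "
from h import *
st(); gto((.511,-.152,.19),(.511,-.152,.165),(.511,-.152,.160))
cal,im=shot('wrist','w9'); H=hsv(im); m=(H[...,0]>100)&(H[...,0]<125)&(H[...,1]>110)
for c,s,b in blobs(m,60): print(c.round(1),s,'z.1',plane(cal,c,.10).round(3))
print(proj(cal,[[.4376,-.148,.1]]))"
```

```text
t 30.92 g [ 0.5085 -0.1507  0.2276] f [-1.7 -0.1 -8.2] w 0.0492
(0.511, -0.152, 0.19) -> [10. -1. 36.]
(0.511, -0.152, 0.165) -> [18. -1. 60.]
(0.511, -0.152, 0.16) -> [20. -1. 65.]
[72.4  3.3] [ 45   0  44  12 261] z.1 [[ 0.347 -0.341  0.1  ]]
[320.3  53. ] [ 293   30   60   44 2041] z.1 [[ 0.431 -0.144  0.1  ]]
[549.1  78.9] [ 520   50   62   62 2514] z.1 [[0.441 0.052 0.1  ]]
[320.7  93.8] [303  90  38  10 245] z.1 [[ 0.461 -0.145  0.1  ]]
[537.8 148.8] [ 510  122   53   61 1790] z.1 [[0.509 0.055 0.1  ]]
[ 96.1 148.8] [ 88 139  18  21 284] z.1 [[ 0.483 -0.355  0.1  ]]
[319.2 192.5] [ 277  158   85   71 4274] z.1 [[ 0.546 -0.152  0.1  ]]
[[314.94395984  62.16456095]]
```

Request:
send_rows --moves '[[[3, -1, 12], [0, 0, 0], 40], [[6, -1, 24], [0, 0, 0], 40], [[10, -1, 36], [0, 0, 0], 40], [[14, -1, 47], [0, 0, 0], 40], [[17, -1, 55], [0, 0, 0], 40], [[18, -1, 59], [0, 0, 0], 40], [[19, -1, 62], [0, 0, 0], 40], [[20, -1, 64], [0, 0, 0], 40], [[20, -1, 66], [0, 0, 0], 40], [[20, -1, 66], [0, 0, 0], 40]]'

```text
clock: 31.8
eef_pos: [0.4964, -0.1516, 0.2125]
tool_rot: [0.031, 0.985, -0.004, 0.169]
ft_force: [0.4, -0.0, -6.8]
grip_width: 0.0495
```

```bash
python3 -c "
from h import *
st()"
```

```text
t 31.8 g [ 0.5144 -0.1526  0.1615] f [ 0.4 -0.  -6.8] w 0.0495
```

It still carries its full weight, so it is not down yet. I'll lower further.

Request:
send_rows --moves '[[[0, 0, 1], [0, 0, 0], 40], [[1, 0, 2], [0, 0, 0], 40], [[1, 0, 3], [0, 0, 0], 40], [[1, 0, 4], [0, 0, 0], 40], [[1, 0, 4], [0, 0, 0], 40]]'

```text
clock: 32.22
eef_pos: [0.4991, -0.1518, 0.2124]
tool_rot: [0.03, 0.984, -0.005, 0.173]
ft_force: [-6.0, 3.4, 11.0]
grip_width: 0.0491
```

```bash
python3 -c "
from h import *
st()"
```

```text
t 32.22 g [ 0.5174 -0.1528  0.1616] f [-6.   3.4 11. ] w 0.0491
```

Down firmly, but 0.517 is close to the back limit across the board. I'll lift it 5 mm, bring it 9 mm nearer and set it down again.

Request:
send_rows --moves '[[[0, 0, -3], [0, 0, 0], 40], [[-2, 0, -7], [0, 0, 0], 40], [[0, 0, -8], [0, 0, 0], 40], [[3, 0, -9], [0, 0, 0], 40], [[6, 0, -10], [0, 0, 0], 40], [[7, 0, -9], [0, 0, 0], 40], [[8, 0, -7], [0, 0, 0], 40], [[8, 0, -6], [0, 0, 0], 40], [[8, 0, -5], [0, 0, 0], 40], [[8, 0, -5], [0, 0, 0], 40]]'

```text
clock: 33.05
eef_pos: [0.4899, -0.1512, 0.2139]
tool_rot: [0.03, 0.984, -0.005, 0.173]
ft_force: [0.1, 0.6, -6.3]
grip_width: 0.0492
```

```bash
python3 -c "
from h import *
st(); w((0,0,-1),(-1,0,0))"
```

```text
t 33.05 g [ 0.5082 -0.1522  0.1631] f [ 0.1  0.6 -6.3] w 0.0492
(0, 0, -1) -> [ 0.3 -0.   0.9]
(-1, 0, 0) -> [ 0.9 -0.  -0.3]
```

Request:
send_rows --moves '[[[0, 0, 1], [0, 0, 0], 40], [[1, 0, 2], [0, 0, 0], 40], [[1, 0, 3], [0, 0, 0], 40], [[1, 0, 3], [0, 0, 0], 40]]'

```text
clock: 33.38
eef_pos: [0.491, -0.1513, 0.212]
tool_rot: [0.03, 0.984, -0.005, 0.174]
ft_force: [-0.1, 1.2, -0.8]
grip_width: 0.0493
```

```bash
python3 -c "
from h import *
st()
cal,im=shot('scene','s10'); cv2.imwrite('pics/s10c.png',cv2.resize(im[150:290,220:440],None,fx=3.6,fy=3.6,interpolation=2))"
```

```text
t 33.38 g [ 0.5095 -0.1524  0.1613] f [-0.1  1.2 -0.8] w 0.0493
```

The picture limit is reached, so the rest is by numbers. The load is now on the board, so I'll release.

Request:
send_rows --moves '[[[0, 0, 0], [0, 0, 0], 50], [[0, 0, 0], [0, 0, 0], 55], [[0, 0, 0], [0, 0, 0], 62], [[0, 0, 0], [0, 0, 0], 70], [[0, 0, 0], [0, 0, 0], 80], [[0, 0, 0], [0, 0, 0], 85], [[0, 0, -10], [0, 0, 0], 85], [[0, 0, -30], [0, 0, 0], 85], [[0, 0, -60], [0, 0, 0], 85], [[0, 0, -90], [0, 0, 0], 85], [[0, 0, -120], [0, 0, 0], 85], [[0, 0, -140], [0, 0, 0], 85]]'

```text
clock: 34.43
eef_pos: [0.4426, -0.1487, 0.3475]
tool_rot: [0.03, 0.984, -0.005, 0.176]
ft_force: [0.7, -1.0, 0.1]
grip_width: 0.0852
```

```bash
python3 -c "
from h import *
st(); cal,im=shot('top','t11'); H=hsv(im); m=(H[...,0]>100)&(H[...,0]<125)&(H[...,1]>110)
for c,s,b in blobs(m,20): print(c.round(1),s,'z.1',plane(cal,c,.10).round(3))
ys=im[170:225,405:460]; H2=hsv(ys); k=(H2[...,1]>110)&(H2[...,2]>55)
for c,s,b in blobs(k,8): print('key',c+[405,170],s,ys[b].mean(0).round(),plane(cal,c+[405,170],.036).round(4))
R=tilt(np.radians(87),0)
g=[.30,-.30,.35]; go(g,R=R)"
```

```text
t 34.43 g [ 0.4613 -0.1498  0.2969] f [ 0.7 -1.   0.1] w 0.0852
[300.4 197.8] [295 195  12   7  66] z.1 [[0.507 0.068 0.1  ]]
[363.9 202.1] [358 199  13   7  58] z.1 [[ 0.498 -0.149  0.1  ]]
[434.8 206. ] [432 203   7   7  37] z.1 [[ 0.491 -0.391  0.1  ]]
[298.6 220. ] [293 218  12   6  44] z.1 [[0.431 0.072 0.1  ]]
[439.5 261. ] [427 252  25  18 138] z.1 [[ 0.306 -0.405  0.1  ]]
key [425.70454545 190.47727273] [17 17  8  8 44] [ 59.  69. 144.] [[ 0.5536 -0.3753  0.036 ]]
key [438.         194.58974359] [30 22  7  7 39] [ 75. 156. 160.] [[ 0.5399 -0.4191  0.036 ]]
key [422.2173913  201.91304348] [15 30  6  5 23] [ 80. 134.  73.] [[ 0.512  -0.3627  0.036 ]]
key [434.83783784 205.97297297] [27 33  7  7 37] [147.  97.  67.] [[ 0.4987 -0.4075  0.036 ]]
shift [ 125.6 -159.3  -45.8] turn [-0.004  0.36  -0.008]
```

All four weights read in place. Next the timer. The key spacings check out at 46.2 and 43.4 mm, with the timer turned −17°.

```bash
python3 -c "
from h import *
go([.5536,-.3753,.26],yaw=np.radians(73)); go([.5536,-.3753,.25],yaw=np.radians(73)); print(bot.tips_ahead)"
```

```text
shift [ -83.8 -218.8  129.4] turn [0.04  0.359 0.233]
shift [ -80.3 -218.8  138.8] turn [0.04  0.359 0.233]
0.0726
```

Request:
send_rows --moves '[[[0, -25, 0], [0, 0.05, 0.02], 60], [[0, -60, 0], [0.01, 0.12, 0.06], 40], [[-10, -95, 10], [0.02, 0.2, 0.11], 20], [[-25, -130, 30], [0.03, 0.28, 0.17], 0], [[-45, -160, 60], [0.04, 0.359, 0.233], 0], [[-65, -190, 90], [0.04, 0.359, 0.233], 0], [[-78, -210, 118], [0.04, 0.359, 0.233], 0], [[-83, -219, 129], [0.04, 0.359, 0.233], 0], [[-83, -219, 129], [0.04, 0.359, 0.233], 0], [[-83, -219, 129], [0.04, 0.359, 0.233], 0]]'

```text
clock: 35.32
eef_pos: [0.5523, -0.3757, 0.2581]
tool_rot: [0.148, 0.989, 0.001, -0.002]
ft_force: [-0.8, 0.2, -0.1]
grip_width: 0.0002
```

```bash
python3 -c "
from h import *
o=readout.get_obs(); print(o['eef_pos'],o['joint_pos'].round(2),o['ft_force'].round(1),o['grip_width'])
cal,im=shot('wrist','w12'); H=hsv(im); k=(H[...,1]>120)&(H[...,2]>60)
for c,s,b in blobs(k,150):
  if s[2]<120: print(c.round(1),s,im[b].mean(0).round(),plane(cal,c,.036).round(4))
print(proj(cal,[[.5536,-.3753,.036],[.54,-.4195,.036],[.512,-.3627,.036],[.4987,-.4073,.036]]).round())
go([.5536,-.3753,.12],yaw=np.radians(73))"
```

```text
[ 0.55234541 -0.37565849  0.25812254] [-0.6   0.61  0.45  1.41  0.   -0.3 ] [-0.8  0.2 -0.1] 0.00019254081517500036
[514.5   4.6] [505   0  29  16 226] [96. 56. 31.] [[ 0.4094 -0.103   0.036 ]]
[530.7  27.7] [507   8  42  38 946] [98. 57. 31.] [[ 0.4383 -0.0896  0.036 ]]
[600.9  50.6] [591  39  21  23 365] [31. 49. 76.] [[0.4734 0.04   0.036 ]]
[541.   78.6] [524  65  39  29 749] [100.  58.  32.] [[ 0.4983 -0.0955  0.036 ]]
[545.3 108.3] [525  97  39  25 670] [101.  59.  33.] [[ 0.5324 -0.0986  0.036 ]]
[270.1 150.1] [258 138  25  25 484] [169. 104.  70.] [[ 0.5005 -0.4067  0.036 ]]
[321.  195.6] [309 183  25  26 513] [ 50.  57. 163.] [[ 0.5572 -0.3734  0.036 ]]
[272.  195.9] [259 184  26  25 502] [ 76. 172. 182.] [[ 0.5434 -0.4191  0.036 ]]
[621.7 272.7] [ 586  238   54   72 1922] [ 50.  77. 109.] [[0.8286 0.0765 0.036 ]]
[[318. 193.]
 [271. 193.]
 [318. 148.]
 [269. 149.]]
shift [ -1.4   0.2 140.1] turn [ 0.001 -0.001  0.   ]
```

Request:
send_rows --moves '[[[-3, 1, 35], [0, 0, 0], 0], [[-3, 1, 70], [0, 0, 0], 0], [[-3, 1, 100], [0, 0, 0], 0], [[-3, 1, 122], [0, 0, 0], 0], [[-3, 1, 134], [0, 0, 0], 0], [[-3, 1, 138], [0, 0, 0], 0], [[-3, 1, 138], [0, 0, 0], 0], [[-3, 1, 138], [0, 0, 0], 0]]'

```text
clock: 36.03
eef_pos: [0.5563, -0.3753, 0.125]
tool_rot: [0.148, 0.989, -0.0, 0.001]
ft_force: [0.4, 0.1, -0.8]
grip_width: 0.0004
```

Request:
send_rows --moves '[[[0, 0, 2], [0, 0, 0], 0], [[0, 0, 4], [0, 0, 0], 0], [[0, 0, 6], [0, 0, 0], 0], [[0, 0, 8], [0, 0, 0], 0], [[0, 0, 10], [0, 0, 0], 0], [[0, 0, 10], [0, 0, 0], 0]]'

```text
clock: 36.53
eef_pos: [0.5579, -0.3763, 0.1186]
tool_rot: [0.148, 0.989, -0.002, 0.004]
ft_force: [0.2, 1.2, 12.8]
grip_width: -0.0
```

Red gives 12.8 N against the key's 4.5 N at the bottom, so it is fully down, consistent with the closed tips reaching about 13 mm further. I'll lift and go to yellow.

Request:
send_rows --moves '[[[0, 0, 1], [0, 0, 0], 0], [[0, 0, -10], [0, 0, 0], 0], [[0, 0, -30], [0, 0, 0], 0], [[2, -15, -30], [0, 0, 0], 0], [[3, -45, -30], [0, 0, 0], 0], [[3, -45, -30], [0, 0, 0], 0], [[3, -45, -30], [0, 0, 0], 0]]'

```text
clock: 37.12
eef_pos: [0.5402, -0.4202, 0.1479]
tool_rot: [0.149, 0.989, -0.001, 0.003]
ft_force: [-0.1, -0.3, 0.2]
grip_width: 0.0
```

```bash
python3 -c "
from h import *
st(); go([.5413,-.4187,.125],yaw=np.radians(73))"
```

```text
t 37.12 g [ 0.5406 -0.4204  0.0939] f [-0.1 -0.3  0.2] w 0.0
shift [-0.4  1.8 22.9] turn [-0.002  0.007 -0.003]
```

Request:
send_rows --moves '[[[0, 1, 12], [0, 0.006, 0], 0], [[0, 1, 20], [0, 0.006, 0], 0], [[0, 1, 24], [0, 0.006, 0], 0], [[0, 1, 27], [0, 0.006, 0], 0], [[0, 1, 30], [0, 0.006, 0], 0], [[0, 1, 33], [0, 0.006, 0], 0], [[0, 1, 34], [0, 0.006, 0], 0], [[0, 1, 34], [0, 0.006, 0], 0]]'

```text
clock: 37.78
eef_pos: [0.5399, -0.4184, 0.1184]
tool_rot: [0.149, 0.989, -0.001, 0.0]
ft_force: [-8.7, 5.7, 22.2]
grip_width: -0.0002
```

Yellow bottomed at the same height. Now green.

Request:
send_rows --moves '[[[0, 0, 0], [0, 0, 0], 0], [[0, 0, -12], [0, 0, 0], 0], [[0, 0, -32], [0, 0, 0], 0], [[15, 15, -32], [0, 0, 0], 0], [[35, 38, -32], [0, 0, 0], 0], [[41, 46, -32], [0, 0, 0], 0], [[41, 46, -32], [0, 0, 0], 0], [[41, 46, -32], [0, 0, 0], 0]]'

```text
clock: 38.45
eef_pos: [0.5148, -0.3618, 0.1506]
tool_rot: [0.148, 0.989, -0.001, 0.0]
ft_force: [-0.3, -0.5, 1.1]
grip_width: 0.0003
```

```bash
python3 -c "
from h import *
st(); go([.5139,-.3619,.125],yaw=np.radians(73))"
```

```text
t 38.45 g [ 0.5148 -0.362   0.0966] f [-0.3 -0.5  1.1] w 0.0003
shift [ 0.8 -0.3 25.6] turn [-0.002  0.001 -0.001]
```

Request:
send_rows --moves '[[[1, 0, 12], [0, 0, 0], 0], [[1, 0, 20], [0, 0, 0], 0], [[1, 0, 26], [0, 0, 0], 0], [[1, 0, 29], [0, 0, 0], 0], [[1, 0, 32], [0, 0, 0], 0], [[1, 0, 35], [0, 0, 0], 0], [[1, 0, 36], [0, 0, 0], 0], [[1, 0, 36], [0, 0, 0], 0]]'

```text
clock: 39.12
eef_pos: [0.514, -0.3621, 0.1184]
tool_rot: [0.148, 0.989, -0.002, 0.001]
ft_force: [-5.8, 3.6, 18.2]
grip_width: -0.0001
```

Request:
send_rows --moves '[[[0, 0, 0], [0, 0, 0], 0], [[0, 0, -12], [0, 0, 0], 0], [[0, 0, -35], [0, 0, 0], 0], [[20, 0, -70], [0, 0, 0], 0], [[50, 0, -105], [0, 0, 0], 0], [[80, 0, -140], [0, 0, 0], 0], [[110, 0, -170], [0, 0, 0], 0], [[140, 0, -190], [0, 0, 0], 0], [[150, 0, -200], [0, 0, 0], 0], [[150, 0, -200], [0, 0, 0], 0], [[150, 0, -200], [0, 0, 0], 0], [[150, 0, -200], [0, 0, 0], 0]]'

```text
clock: 40.12
eef_pos: [0.3705, -0.3175, 0.3171]
tool_rot: [0.148, 0.989, -0.002, 0.001]
ft_force: [-0.2, 1.4, 0.2]
grip_width: 0.0002
```

```bash
python3 -c "
from h import *
st(); cal,im=shot('top','t13'); H=hsv(im); m=(H[...,0]>100)&(H[...,0]<125)&(H[...,1]>110)
for c,s,b in blobs(m,20): print(c.round(1),s,'z.1',plane(cal,c,.10).round(3))
d=(H[...,2]<110)&(H[...,0]<20); roi=np.zeros_like(d); roi[180:235,310:355]=1
for c,s,b in blobs(d&roi,15): print('dark in board',c.round(1),s,plane(cal,c,.09).round(3))
a=cv2.imread('pics/t3.png'); diff=cv2.absdiff(a,im).max(2)>40
for c,s,b in blobs(diff,12): print('diff vs board-only',c.round(),s)
cal,im=shot('scene'); H=hsv(im); m=(H[...,0]>100)&(H[...,0]<125)&(H[...,1]>110)
for c,s,b in blobs(m,20): print('scene blue',c.round(1),s)
"
```

```text
t 40.12 g [ 0.3707 -0.3177  0.2631] f [-0.2  1.4  0.2] w 0.0002
[300.4 197.7] [295 195  12   7  63] z.1 [[0.508 0.068 0.1  ]]
[363.9 202.7] [358 200  12   7  61] z.1 [[ 0.496 -0.149  0.1  ]]
[434.8 206. ] [432 203   7   7  38] z.1 [[ 0.491 -0.39   0.1  ]]
[298.7 220. ] [294 218  11   6  40] z.1 [[0.431 0.072 0.1  ]]
[362.4 223.3] [357 221  12   6  45] z.1 [[ 0.426 -0.145  0.1  ]]
dark in board [331.4 208.7] [327 205  10   8  67] [[ 0.473 -0.039  0.09 ]]
diff vs board-only [266. 145.] [255 136  20  18 224]
diff vs board-only [295. 140.] [292 140   7   2  13]
diff vs board-only [304. 141.] [302 140   6   3  15]
diff vs board-only [344. 144.] [341 143   7   3  14]
diff vs board-only [375. 154.] [366 145  21  18 226]
diff vs board-only [301. 196.] [293 188  16  16 179]
diff vs board-only [364. 201.] [356 192  17  17 184]
diff vs board-only [361. 298.] [ 278  206  198  194 4800]
diff vs board-only [299. 217.] [291 209  16  17 171]
diff vs board-only [362. 221.] [355 213  16  16 180]
diff vs board-only [488. 244.] [479 219  26  53 720]
diff vs board-only [328. 264.] [299 252  57  39 733]
diff vs board-only [474. 264.] [471 260   8   9  19]
diff vs board-only [473. 273.] [470 268   9   8  16]
diff vs board-only [395. 345.] [ 342  294  120  106 7200]
diff vs board-only [343. 332.] [341 322   4  21  45]
diff vs board-only [282. 367.] [270 347  23  36 375]
diff vs board-only [266. 394.] [265 388   4  12  20]
scene blue [534.9  90.2] [ 504   72   71   49 1873]
scene blue [191.4 201.1] [179 195  27  14 168]
scene blue [354.9 201.2] [348 198  14   9  68]
scene blue [279.6 202.7] [274 201  12   4  43]
scene blue [278.1 209.9] [272 209  12   3  32]
scene blue [358.3 221.8] [350 215  17  13 162]
scene blue [278.  223.2] [270 216  17  14 173]
scene blue [187.9 237.9] [184 235   9   7  46]
```

```bash
python3 -c "
from workcell import order; print(order.job_done())"
```

```text
the job is handed in; nothing more can be done
None
```

The job is done and handed in at about 40 s on the robot's clock. No verdict was reported.

**What I did:** I laid the board on the guitar body by its handle. Then I unhooked all four weights by pushing the keepers back with their bail bars. I gripped only the outsides of the bail legs and stood the weights in a 2×2 pattern on the board. Last, I pressed red, yellow and green in that order and left the blue key alone.

**Last checks:**
- **Board:** it is about 3 mm from the strip centre and within about 0.7° of its line. The handle had not shifted since I set the board down.
- **Weights:** the top camera shows all four in place, with estimated centres at most 41 mm off the board's centre line and about 115 mm from its middle.
- **Keys:** all three bottomed at the same tool height, with 12.8, 22 and 18 N against the key's 4.5 N at the bottom.
- **Bystanders:** the glue bottle, the wax jar and the screwdriver showed no sign of movement in the images.

**Not confirmed by eye:**
- The viewer's 16-picture limit ran out before the last weight was let go. From there I relied on camera measurements and forces.
- I did not check that the keys came back up; the arm is clear of them.
- The last weight was first set down too far back, so I lifted it 5 mm and set it down again nearer the middle.
- The two cameras disagreed on the keys' x position by about 3–4 mm, which was inside what the press needed.

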